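# Tighten a duct flange's four nuts in cross order

## Task

Take the T-handle socket wrench from its cup and tighten the four nuts of the duct flange clockwise, always in cross order (after the first nut the one opposite, then the other two): first give every nut about an eighth of a turn, then go round again and bring each one fully home. Feel for the point where a nut comes hard up and stop there, without straining its stud (0.6 N m spoils it); then stand the wrench upright in its cup again, turn nuts only with the wrench, and leave everything else on the bench alone.

Things in the scene. Friction and masses are not known exactly. Their poses are not given: they have to be found in the camera images.
- wrench_grip (a point): T-handle socket wrench (0.25 to 0.4 kg, 127 mm tall), upright in the middle of its blue cup at the start. This point: centre of its red grip block, 34 mm long (own x), 20 mm wide (own y), 32 mm high, 111 mm above the socket's mouth; own z points up the shaft. A steel cross bar, 12 mm thick, 100 mm long, runs through the block along own x. The shaft below is 14 mm thick.
- wrench_mouth (a point): Centre of the open lower end of the wrench's socket, 111 mm below the grip's centre, same axes. The socket is a hexagon 25.6 mm across flats, flats facing own +x, -x and every 60 degrees; outside 39 mm across corners. It is 16 mm deep: the first 4 mm flare out by about 2 mm as a lead-in, the other 12 mm hold the nut with about 0.13 rad of play each way.
- holder_seat (a point): Blue cup on a 90 mm square foot, where the wrench stands and where it must be put back. This point is the centre of the cup's inner floor, 6 mm above the bench; the cup is 48 mm wide inside, 58 mm outside, its rim 38 mm above this point. Fixed to the bench.
- flange: Galvanised duct spigot, fixed: round flange 210 mm across, its face 50 mm above the bench (origin on the bench under its centre, z up); a tube 84 mm across rises 14 mm above the face in the middle. Nuts a, b, c, d follow one another counterclockwise from above on a circle of radius 78 mm, a at 45 degrees from own x; a is opposite c, b opposite d.
- nut_a_top (a point): Nut a: this point is the top of its brass stud end, 19 mm above the flange face. The dark hexagon nut is 24 mm across flats, from 3 to 16 mm above the face. Own z up; own x points to a flat, marked by a yellow dash, and turns with the nut. With the wrench fully down its socket rests on the stud end, its mouth 16 mm below this point.
- nut_a (a joint): How far nut a has been turned on its stud, rad, growing clockwise seen from above (tightening). It starts loose at 0 to 0.15 and turns stiffly (about 0.1 N m) until it is home, where it stops dead somewhere between 1.25 and 1.5; each nut has its own stop, which must be felt. It stays where it is left.
- stud_a (a joint): How far the stud of nut a is wound up by the torque on its nut, rad; a stiff spring of 3 N m per rad, 0 without load. Up to 0.1 (0.3 N m) is plenty to bring a nut home; beyond 0.2 (0.6 N m) the stud is spoilt.
- nut_b_top (a point): Nut b: this point is the top of its brass stud end, 19 mm above the flange face. The dark hexagon nut is 24 mm across flats, from 3 to 16 mm above the face. Own z up; own x points to a flat, marked by a yellow dash, and turns with the nut. With the wrench fully down its socket rests on the stud end, its mouth 16 mm below this point.
- nut_b (a joint): How far nut b has been turned on its stud, rad, growing clockwise seen from above (tightening). It starts loose at 0 to 0.15 and turns stiffly (about 0.1 N m) until it is home, where it stops dead somewhere between 1.25 and 1.5; each nut has its own stop, which must be felt. It stays where it is left.
- stud_b (a joint): How far the stud of nut b is wound up by the torque on its nut, rad; a stiff spring of 3 N m per rad, 0 without load. Up to 0.1 (0.3 N m) is plenty to bring a nut home; beyond 0.2 (0.6 N m) the stud is spoilt.
- nut_c_top (a point): Nut c: this point is the top of its brass stud end, 19 mm above the flange face. The dark hexagon nut is 24 mm across flats, from 3 to 16 mm above the face. Own z up; own x points to a flat, marked by a yellow dash, and turns with the nut. With the wrench fully down its socket rests on the stud end, its mouth 16 mm below this point.
- nut_c (a joint): How far nut c has been turned on its stud, rad, growing clockwise seen from above (tightening). It starts loose at 0 to 0.15 and turns stiffly (about 0.1 N m) until it is home, where it stops dead somewhere between 1.25 and 1.5; each nut has its own stop, which must be felt. It stays where it is left.
- stud_c (a joint): How far the stud of nut c is wound up by the torque on its nut, rad; a stiff spring of 3 N m per rad, 0 without load. Up to 0.1 (0.3 N m) is plenty to bring a nut home; beyond 0.2 (0.6 N m) the stud is spoilt.
- nut_d_top (a point): Nut d: this point is the top of its brass stud end, 19 mm above the flange face. The dark hexagon nut is 24 mm across flats, from 3 to 16 mm above the face. Own z up; own x points to a flat, marked by a yellow dash, and turns with the nut. With the wrench fully down its socket rests on the stud end, its mouth 16 mm below this point.
- nut_d (a joint): How far nut d has been turned on its stud, rad, growing clockwise seen from above (tightening). It starts loose at 0 to 0.15 and turns stiffly (about 0.1 N m) until it is home, where it stops dead somewhere between 1.25 and 1.5; each nut has its own stop, which must be felt. It stays where it is left.
- stud_d (a joint): How far the stud of nut d is wound up by the torque on its nut, rad; a stiff spring of 3 N m per rad, 0 without load. Up to 0.1 (0.3 N m) is plenty to bring a nut home; beyond 0.2 (0.6 N m) the stud is spoilt.
- wire_spool: Bystander: copper wire spool lying flat, 140 mm across, 60 mm high; not to be disturbed.
- paint_tin: Bystander: green paint tin, 90 mm across, 110 mm high; not to be disturbed.
- screw_jar: Bystander: glass jar with yellow cap, 64 mm across, 85 mm high; not to be disturbed.
- tape_roll: Bystander: roll of blue tape lying flat, 100 mm across, 36 mm high; not to be disturbed.
- mallet: Bystander: hammer lying on the bench; not to be disturbed.
- screwdriver: Bystander: orange screwdriver lying on the bench; not to be disturbed.
- spare_collar: Bystander: loose galvanised ring, 104 mm across, 30 mm high; not to be disturbed.
There are look-alikes about, which are no part of the job. What is shaped like the part that bears wrench_grip but yellow is not meant.

How it is judged:
By the outcome, as a careful person would: the job done as asked, in the order asked, and still so for the second after the job is handed in, with the robot touching nothing.
It also fails if it takes over 72 s, if anything falls off the work surface, if the arm or the gripper's body presses on something with over 40 N, if the wrist force passes 120 N, or if a joint passes its speed limit or range.

## Robot

A 6-joint arm with a two-finger parallel gripper is mounted at the origin on the work surface. World frame = base frame: x ahead of the robot, y to its left, z up, the work surface at z = 0. Lengths are in m, angles in rad, forces in N, time in s.
With the tool pointing down it reaches from about 0.35 to 0.975 m from the base axis. Payload 4.9 kg.
Tool frame: the origin (TCP) lies at the very end of the fingers, on their centre line; the grasp point (between the pads) lies behind it (manip.pinch_z is the y of the grasp point in the tool frame, in m); y points along the fingers, x is the direction in which the jaws open and shut, and the axes are right-handed (so a half turn about y gives the same grasp; the last joint's range is limited). The gripper opens to 85 mm and grips with 20 to 120 N. Pads are 22 mm wide; open, the fingers measure 114 mm over their backs; the gripper's body (76 mm by 85 mm) begins 54 mm behind the grasp point. The pads swing forward as they close: fully open they stand 13 mm farther back than shut.
Start: joints at [0.989, 0.053, 1.613, -0, 1.476, -0.119], TCP at [0.279, 0.559, 0.209] pointing down, gripper open.
Joint ranges: [-3.01, 3.01], [-1.01, 2.22], [0.06, 2.58], [-1.02, 4.17], [0.09, 2.62], [-3.14, 3.14]. Speed limits (rad/s): [2.57, 2.57, 3.14, 3.14, 3.14, 3.14].

## Interface

Orientations are given as a unit quaternion [w, x, y, z].
In Python, from plant import manip gives the robot as it stands.
- The arm moves only by the tool drive_tool, never from a script. Its argument "motion" is a list of rows, each a list of 3 entries, a list of its own where there are three numbers: the shift along the tool's x, y, z in units of 25 mm (1.0 is 25 mm), then the turn, a rotation vector about the tool's x, y, z in units of 5 degrees (1.0 is 5 degrees), then the closure, from -1 (fully open) to 1 (shut). A call has 1 to 12 rows; each row shifts and turns the commanded pose from where the row before left it, along the tool's axes as they then stand; what a row does not reach is not made up. A row lasts 1/10 s, in which the tool goes at most 50 mm and 8.59 degrees, less where a joint would pass 70% of its speed; a pose out of reach is approached as far as the arm can. A call is refused whole if a number of a shift passes 1 or a number of a turn 1, either way. A call with a gripper value outside its range is refused whole. The fingers move at their own pace and stop on an object; the grip force is fixed at half the most. Time passes only in rows, so rows that do not move let the fingers close. It gives the time, the measured TCP pose, the force and the opening at its end, in the units of the state.
- manip.state(): the state, without advancing time (a new reading comes with each control period).
- manip.grab_frame(name): name is "side" or "top" or "wrist"; returns a dict with "img" (384x512x3 uint8, blue, green, red), "range_z" (384x512 float32, m along the optical axis (not along the pixel's ray), 0 where there is no reading), "camera_matrix" (3x3 intrinsics, pixels), "world_from_camera" (4x4, takes a point from camera to world coordinates); the wrist camera has in their place "T_tool_cam" (4x4, takes a point from camera to tool coordinates, whose origin is the TCP and whose axes are the tool frame's). Camera axes: x right, y down, z forward; pixel columns grow to the right and rows downward; lengths in m; the calibration is good to about 2 mm. The wrist camera is an equidistant fisheye: a pixel r from the principal point sees the ray r / f radians off the axis. A picture is of the moment at which its call begins: read the wrist's pose just before it.
- manip.job_done(): hands the job in, once; it reports no verdict.
The state is a dict: "time": time; "joint_pos": joint angles; "joint_vel": joint speeds; "joint_efforts": joint torques, N m; "tool_pos": TCP position; "tool_rot": TCP orientation; "contact_force": force on the tool from outside, world axes, zero at the start; "ft_torque": the same for the moment, N m; "gripper_width": opening from 0.0 (shut) to 1.0 (fully open).
Only numpy, scipy, OpenCV 4.12 (cv2) and the standard library are available. Lean on these libraries where they do the work, as an engineer would, in place of code of your own. Each camera call takes 0.05 s, during which the arm holds its last target. There are 200 camera calls.

## Working session

There is one attempt and no reset: what is moved stays moved. The work goes in short steps, Python scripts to look and compute and a tool call to move; the robot and the scene stay as the last step left them, time stands still between calls to the robot, and variables do not carry over. Pictures are saved under pics/ and viewed, about 8 in all and at most 12, crops included, and the job is handed in when it is done.

Besides the shell and the picture viewer there is one more tool, called after "Emit:" as name(argument=value, ...) on one line, values as JSON. drive_tool: Moves the arm, as the interface text tells. Its arguments: {"type":"object","properties":{"motion":{"type":"array","items":{"type":"array"}}},"required":["motion"]}

```bash
ls; mkdir -p pics; cat > h.py <<'E'
import numpy as np, cv2
from plant import manip
from scipy.spatial.transform import Rotation as R
def rot(q): return R.from_quat([q[1],q[2],q[3],q[0]])
def cloud(f):
    z=f["range_z"];K=f["camera_matrix"];v,u=np.mgrid[:z.shape[0],:z.shape[1]]
    p=np.stack([(u-K[0,2])/K[0,0]*z,(v-K[1,2])/K[1,1]*z,z],-1)
    T=f["world_from_camera"];w=p@T[:3,:3].T+T[:3,3];w[z==0]=np.nan
    return w
E
python3 - <<'E'
from h import *
print(manip.state(),manip.pinch_z)
f=manip.grab_frame("top");cv2.imwrite("pics/top.png",f["img"]);np.savez("top.npz",**f)
g=manip.grab_frame("side");cv2.imwrite("pics/side.png",g["img"]);np.savez("side.npz",**g)
print(f["world_from_camera"],f["camera_matrix"])
cv2.imwrite("pics/both.png",cv2.resize(np.vstack([f["img"],g["img"]]),(400,600)))
E
```

```text
pics
{'time': 0.0, 'joint_pos': array([ 9.88986713e-01,  5.33484031e-02,  1.61430748e+00,  1.00785833e-05,
        1.47598666e+00, -1.18993315e-01]), 'joint_vel': array([-1.27971845e-03,  1.75551695e-03,  4.64606361e-05,  7.76651407e-05,
       -8.42956948e-04, -4.42947179e-04]), 'joint_efforts': array([-7.93762520e-04, -3.93711376e+01, -3.70161045e+01, -1.81597507e-04,
        7.47074577e-03, -1.56224921e-06]), 'tool_pos': array([0.27866551, 0.55868804, 0.20736025]), 'tool_rot': array([-0.60104405,  0.60164844,  0.37133879, -0.37265628]), 'contact_force': array([ 0.40467894, -0.22645036,  0.21603125]), 'ft_torque': array([ 0.03065955, -0.01336489,  0.03847095]), 'gripper_width': 1.0000183571546457} -0.0187
[[-1.06201532e-03 -9.90724097e-01  1.35884643e-01  3.09908995e-01]
 [-9.99999165e-01  1.15213722e-03  5.84581639e-04 -3.51021734e-02]
 [-7.35716871e-04 -1.35883909e-01 -9.90724493e-01  1.63186139e+00]
 [ 0.00000000e+00  0.00000000e+00  0.00000000e+00  1.00000000e+00]] [[481.52967346   0.         255.4361891 ]
 [  0.         481.52967346 187.41111914]
 [  0.           0.           1.        ]]
```

View pics/top.png

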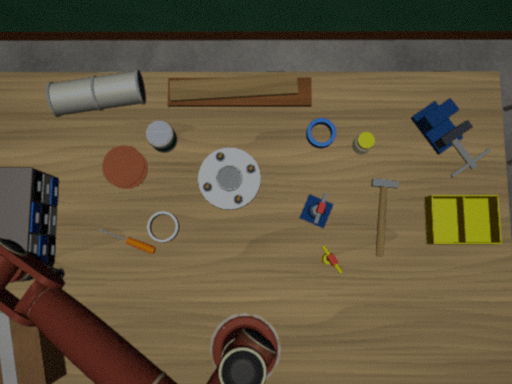

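View pics/side.png

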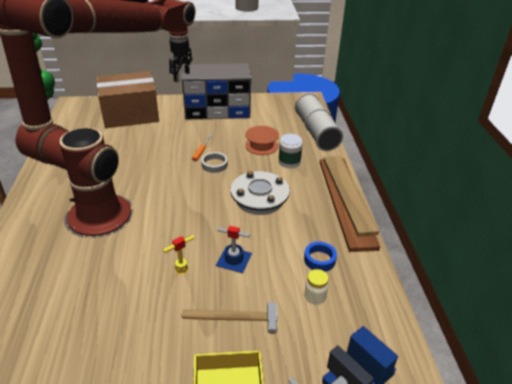

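Two things could be taken for the wrench. One has a steel bar and red grip and stands in the blue cup, at top (318,209) and side (234,235). The other is the look-alike with yellow bar and socket, at top (331,259) and side (180,250). I choose the one in the blue cup. The flange is at top (229,178), with nuts at about (223,156), (250,171), (238,199) and (208,186).

```bash
python3 - <<'E'
from h import *
f=dict(np.load("top.npz"));w=cloud(f);im=f["img"].astype(int)
hsv=cv2.cvtColor(f["img"],cv2.COLOR_BGR2HSV)
def box(u0,u1,v0,v1):
    m=np.zeros(im.shape[:2],bool);m[v0:v1,u0:u1]=1;return m
# flange face
m=box(190,270,140,215)&(abs(w[...,2]-.05)<.006)
p=w[m]; 
c,r=cv2.minEnclosingCircle(p[:,:2].astype(np.float32)*1000);print("flange",c,r,np.median(p[:,2]))
# fit via convex hull
m=box(190,270,140,215)&(w[...,2]>.056)&(w[...,2]<.09)
n,l,s,cc=cv2.connectedComponentsWithStats(m.astype(np.uint8))
for i in range(1,n):
    if s[i,4]>4: print(cc[i],s[i,4],np.nanmedian(w[l==i],0),np.nanmean(w[l==i],0))
m=box(295,345,185,235)&(w[...,2]>.1)
print("wrench top pts",m.sum()); p=w[m];
red=box(295,345,185,235)&((hsv[...,0]<8)|(hsv[...,0]>172))&(hsv[...,1]>150)
q=w[red];print("red",q.mean(0),np.median(q,0),np.nanpercentile(q,[5,95],axis=0))
t=p[p[:,2]>.1];print(t.mean(0),t.min(0),t.max(0));d=t[:,:2]-t[:,:2].mean(0);e,V=np.linalg.eigh(d.T@d);print("bar dir",V[:,1],np.degrees(np.arctan2(V[1,1],V[0,1])))
m=box(290,350,185,240)&(w[...,2]<.01)&(hsv[...,0]>100)&(hsv[...,0]<125)&(hsv[...,1]>120)
b=w[m][:,:2].astype(np.float32)*1000;print("foot",cv2.minAreaRect(b))
m=box(290,350,185,240)&(w[...,2]>.035)&(w[...,2]<.055);print("rim",w[m].mean(0),cv2.minEnclosingCircle(w[m][:,:2].astype(np.float32)*1000))
big=cv2.resize(f["img"][140:275,185:350],None,fx=4.8,fy=4.4,interpolation=cv2.INTER_CUBIC);cv2.imwrite("pics/crop.png",big)
E
```

```text
flange (559.9462280273438, 54.08454895019531) 104.89807891845703 0.04917492269260526
[219.82692308 155.88461538] 52 [0.63021926 0.08329798 0.06429946] [0.63052602 0.08377286 0.06448056]
[229.5  178.04] 100 [0.55325261 0.04660817 0.05991362] [0.55681543 0.05144313 0.06063133]
[250.27083333 168.04166667] 48 [ 0.58922945 -0.01632491  0.06442079] [ 0.58949496 -0.01717891  0.0644867 ]
[229.875 171.25 ] 8 [0.57881743 0.05011088 0.05759813] [0.57997781 0.05050093 0.05779677]
[230.6 179.4] 5 [0.55420123 0.04669536 0.05653815] [0.55264452 0.04793687 0.05776766]
[206.84313725 186.49019608] 51 [0.52924483 0.12532361 0.0635112 ] [0.52814799 0.12553792 0.06434685]
[237.97777778 198.53333333] 45 [0.48685432 0.02288841 0.06552879] [0.48810205 0.02301099 0.06525505]
wrench top pts 159
red [ 0.4517679  -0.23866475  0.12845175] [ 0.45114216 -0.23910605  0.13057444] [[ 0.43774351 -0.24929441  0.12380381]
 [ 0.46608808 -0.22854071  0.13561411]]
[ 0.45155289 -0.23829693  0.12418234] [ 0.40452457 -0.2597073   0.10267383] [ 0.4991939  -0.21809536  0.14105996]
bar dir [-0.93952927  0.34246862] 159.9726525564622
foot ((452.99566650390625, -239.83444213867188), (84.78215789794922, 83.91809844970703), 66.59480285644531)
rim [ 0.45221654 -0.23475648  0.0413526 ] ((453.05938720703125, -239.29518127441406), 28.53887367248535)
```

View pics/crop.png

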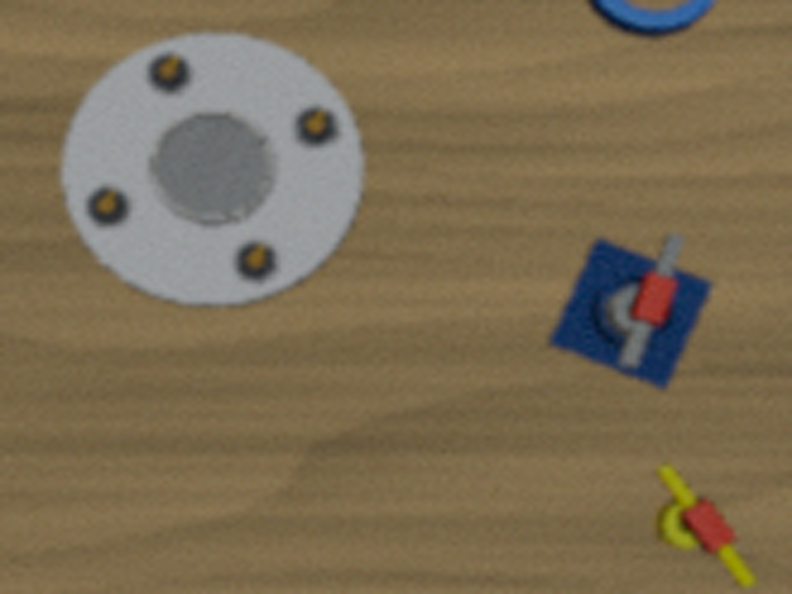

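The crop confirms the choice: red block (653,298), steel bar, blue foot. The look-alike is all yellow at (708,525). Next I'll go above the flange for a close look at the nut angles.

```bash
cat >> h.py <<'E'
def yaw(): 
    x=rot(manip.state()["tool_rot"]).as_matrix()[:,0]; return np.degrees(np.arctan2(x[1],x[0]))
def plan(pos,yawdeg=None,base=None):
    "units (25mm / 5deg, in tool axes) from the measured pose to TCP pos, tool down, tool x at yaw"
    s=manip.state();Rm=rot(s["tool_rot"]);x=Rm.as_matrix()[:,0]
    y0=np.degrees(np.arctan2(x[1],x[0])); yd=y0 if yawdeg is None else yawdeg
    sh=Rm.inv().apply(np.array(pos)-s["tool_pos"])/.025
    a=np.radians(yd);X=np.array([np.cos(a),np.sin(a),0]);Y=np.array([0,0,-1.]);G=np.stack([X,Y,np.cross(X,Y)],1)
    tu=np.degrees((Rm.inv()*R.from_matrix(G)).as_rotvec())/5
    print("t%.2f pos"%s["time"],(s["tool_pos"]*1000).round(1),"yaw %.2f"%y0,"| shift",sh.round(3),"turn",tu.round(3),"| F",s["contact_force"].round(1),"T",s["ft_torque"].round(3),"g %.3f"%s["gripper_width"],"j6 %.2f"%s["joint_pos"][5])
E
python3 - <<'E'
from h import *
print(rot(manip.state()["tool_rot"]).as_matrix().round(3))
plan([.50,.054,.24]);plan([.50,.054,.24],70);plan([.50,.054,.24],-110)
f=manip.grab_frame("wrist");print(f["T_tool_cam"].round(3),f["camera_matrix"])
E
```

```text
[[ 0.446 -0.001 -0.895]
 [ 0.895 -0.002  0.446]
 [-0.002 -1.     0.   ]]
t0.10 pos [278.7 558.7 207.5] yaw 63.48 | shift [-14.116  -1.28  -16.935] turn [-0.003 -0.    -0.022] | F [ 0.3  0.2 -0.1] T [0.007 0.028 0.027] g 1.001 j6 -0.12
t0.10 pos [278.7 558.7 207.5] yaw 63.48 | shift [-14.116  -1.28  -16.935] turn [-0.004 -1.304 -0.021] | F [ 0.3  0.2 -0.1] T [0.007 0.028 0.027] g 1.001 j6 -0.12
t0.10 pos [278.7 558.7 207.5] yaw 63.48 | shift [-14.116  -1.28  -16.935] turn [ 3.2000e-02  3.4696e+01 -6.0000e-03] | F [ 0.3  0.2 -0.1] T [0.007 0.028 0.027] g 1.001 j6 -0.12
[[ 1.     0.001  0.    -0.001]
 [ 0.    -0.328  0.945 -0.165]
 [ 0.001 -0.945 -0.328  0.084]
 [ 0.     0.     0.     1.   ]] [[297.31863964   0.         256.43789374]
 [  0.         297.31863964 191.54105195]
 [  0.           0.           1.        ]]
```

```bash
python3 - <<'E'
from h import *
plan([.61,.045,.25],70)
E
```

```text
t0.15 pos [278.7 558.8 207.6] yaw 63.49 | shift [-12.478  -1.679 -21.032] turn [-0.003 -1.303 -0.018] | F [ 0.4  0.6 -0.8] T [-0.007  0.025 -0.03 ] g 1.001 j6 -0.12
```

Emit:
drive_tool(motion=[[[-0.57, -0.15, -0.95], [0, 0, 0], -1], [[-0.57, -0.15, -0.95], [0, 0, 0], -1], [[-0.57, -0.15, -0.95], [0, 0, 0], -1], [[-0.57, -0.15, -0.95], [0, 0, 0], -1], [[-0.57, -0.15, -0.95], [0, 0, 0], -1], [[-0.57, -0.15, -0.95], [0, 0, 0], -1], [[-0.57, -0.15, -0.95], [0, 0, 0], -1], [[-0.57, -0.15, -0.95], [0, 0, 0], -1], [[-0.57, -0.15, -0.95], [0, 0, 0], -1], [[-0.57, -0.15, -0.95], [0, 0, 0], -1], [[-0.57, -0.15, -0.95], [0, 0, 0], -1]])

```text
time: 1.25
tool_pos: [0.4431, 0.3013, 0.2497]
tool_rot: [0.601, -0.601, -0.372, 0.372]
contact_force: [0.4, -0.1, -0.6]
gripper_width: 1.003
```

Emit:
drive_tool(motion=[[[-0.57, 0, -0.95], [0, 0, 0], -1], [[-0.57, 0, -0.95], [0, 0, 0], -1], [[-0.57, 0, -0.95], [0, 0, 0], -1], [[-0.57, 0, -0.95], [0, 0, 0], -1], [[-0.57, 0, -0.95], [0, 0, 0], -1], [[-0.57, 0, -0.95], [0, 0, 0], -1], [[-0.57, 0, -0.95], [0, 0, 0], -1], [[-0.57, 0, -0.95], [0, 0, 0], -1], [[-0.57, 0, -0.95], [0, 0, 0], -1], [[-0.57, 0, -0.95], [0, -0.6, 0], -1], [[-0.57, 0, -0.95], [0, -0.7, 0], -1], [[0, 0, 0], [0, 0, 0], -1]])

```text
time: 2.45
tool_pos: [0.6087, 0.0437, 0.249]
tool_rot: [-0.58, 0.58, 0.404, -0.405]
contact_force: [-1.3, -0.3, -0.6]
gripper_width: 0.997
```

```bash
cat >> h.py <<'E'
def wcloud(f,s):
    K=f["camera_matrix"];z=f["range_z"];v,u=np.mgrid[:z.shape[0],:z.shape[1]]
    a=(u-K[0,2])/K[0,0];b=(v-K[1,2])/K[1,1];r=np.hypot(a,b)+1e-9
    t=np.tan(r)/r;p=np.stack([a*t*z,b*t*z,z],-1);T=f["T_tool_cam"]
    q=p@T[:3,:3].T+T[:3,3];Rm=rot(s["tool_rot"]).as_matrix()
    w=q@Rm.T+s["tool_pos"];w[z==0]=np.nan;return w
def wrist(name):
    s=manip.state();f=manip.grab_frame("wrist");cv2.imwrite("pics/%s.png"%name,f["img"]);w=wcloud(f,s)
    np.savez(name+".npz",img=f["img"],w=w);return f["img"],w
def ortho(img,w,c,half,n=240,zmin=.04):
    "top-down patch (x up, y left) by scattering cloud points"
    from scipy.interpolate import griddata
    m=np.isfinite(w[...,0])&(abs(w[...,0]-c[0])<half*1.1)&(abs(w[...,1]-c[1])<half*1.1)&(w[...,2]>zmin)&(w[...,2]<.075)
    X,Y=np.meshgrid(np.linspace(half,-half,n),np.linspace(half,-half,n),indexing="ij")
    return griddata(w[m][:,:2]-np.array(c),img[m].astype(float),(X,Y),method="linear",fill_value=0).astype(np.uint8)
E
python3 - <<'E'
from h import *
plan([.61,.045,.25],70)
img,w=wrist("w1")
N=[(.632,.0846),(.529,.126),(.4885,.0235),(.591,-.0177)]
t=[ortho(img,w,c,.022) for c in N]
cv2.imwrite("pics/w1o.png",np.hstack([img[:384],np.zeros((384,0,3),np.uint8)]))
cv2.imwrite("pics/w1n.png",np.vstack([np.hstack(t[:2]),np.hstack(t[2:])]))
E
```

```text
t2.45 pos [608.7  43.7 249. ] yaw 69.82 | shift [ 0.065 -0.039 -0.031] turn [-0.007 -0.035 -0.011] | F [-1.3 -0.3 -0.6] T [-0.032 -0.011 -0.004] g 0.997 j6 -1.27
```

View pics/w1.png

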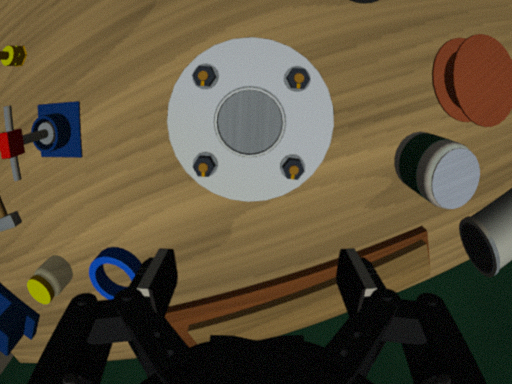

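View pics/w1n.png

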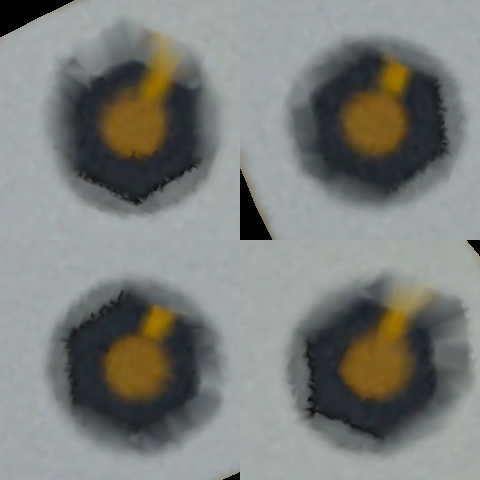

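Wrist view: the flange is centred at (250,120), with nuts at (205,76), (298,78), (205,165) and (293,167). The wrench is at left (12,145). In the patches the dashes point roughly forward and slightly right, and the stud is within 2 mm of each patch centre.

```bash
python3 - <<'E'
from h import *
d=np.load("w1.npz");img,w=d["img"],d["w"]
N=[(.632,.0846),(.529,.126),(.4885,.0235),(.591,-.0177)]
for c in N:
    o=ortho(img,w,c,.022);h=cv2.cvtColor(o,cv2.COLOR_BGR2HSV)
    m=((h[...,0]>10)&(h[...,0]<32)&(h[...,1]>110)&(h[...,2]>80)).astype(np.uint8)
    k=cv2.getStructuringElement(cv2.MORPH_ELLIPSE,(39,39))
    st=cv2.morphologyEx(m,cv2.MORPH_OPEN,k);s=np.argwhere(st).mean(0);_,rad=cv2.minEnclosingCircle(np.argwhere(st).astype(np.float32))
    q=np.argwhere(m); r=q-s; rr=np.hypot(*r.T); q=r[(rr>rad+5)&(rr<62)].mean(0)
    X=lambda p:(c[0]+.022-p[0]*.044/239,c[1]+.022-p[1]*.044/239)
    ang=np.degrees(np.arctan2(-q[1],-q[0]))
    # height-based stud
    mm=np.isfinite(w[...,0])&(np.hypot(w[...,0]-c[0],w[...,1]-c[1])<.012)&(w[...,2]>.0672)
    print(np.round(X(s),4),"rad px",rad,"dash yaw %.1f"%ang, "z",np.nanmedian(w[mm][:,2]) if mm.any() else None,w[mm].mean(0) if mm.any() else None)
# flange centre
m=np.isfinite(w[...,0])&(np.hypot(w[...,0]-.56,w[...,1]-.054)<.12)&(abs(w[...,2]-.05)<.004)
print("flange",cv2.minEnclosingCircle(w[m][:,:2].astype(np.float32)*1000),np.median(w[m][:,2]))
plan([.453,-.239,.22],70)
E
```

```text
[0.6313 0.0819] rad px 34.602134704589844 dash yaw -27.6 z 0.31764198713174674 [0.6279935  0.08476199 0.30618982]
[0.5285 0.1232] rad px 32.439517974853516 dash yaw -23.1 z 0.06883268329684936 [0.52869316 0.12366372 0.06886839]
[0.4872 0.0204] rad px 32.3245735168457 dash yaw -25.8 z 0.06873271705276707 [0.48825664 0.02069585 0.06871087]
[ 0.5902 -0.021 ] rad px 36.74924850463867 dash yaw -23.1 z 0.3412775758011468 [ 0.58930675 -0.01461854  0.33541622]
flange ((559.0318603515625, 51.459171295166016), 105.07157135009766) 0.05009487433198191
t2.50 pos [608.   45.2 249.1] yaw 69.83 | shift [-12.807   1.17    1.896] turn [-0.016 -0.034 -0.003] | F [0.2 0.1 0.1] T [ 0.024 -0.005 -0.031] g 1.000 j6 -1.27
```

Emit:
drive_tool(motion=[[[-0.98, 0, 0.15], [0, 0, 0], -1], [[-0.98, 0, 0.15], [0, 0, 0], -1], [[-0.98, 0, 0.15], [0, 0, 0], -1], [[-0.98, 0.1, 0.15], [0, 0, 0], -1], [[-0.98, 0.1, 0.15], [0, 0, 0], -1], [[-0.98, 0.2, 0.15], [0, 0, 0], -1], [[-0.98, 0.2, 0.15], [0, 0, 0], -1], [[-0.98, 0.3, 0.15], [0, 0, 0], -1], [[-0.98, 0.3, 0.15], [0, 0, 0], -1], [[-0.98, 0.3, 0.15], [0, 0, 0], -1], [[-0.98, 0.3, 0.15], [0, 0, 0], -1], [[-0.98, 0.3, 0.15], [0, 0, 0], -1]])

```text
time: 3.7
tool_pos: [0.4643, -0.2141, 0.197]
tool_rot: [0.579, -0.579, -0.406, 0.406]
contact_force: [1.0, -0.0, -1.0]
gripper_width: 1.0
```

Emit:
drive_tool(motion=[[[-0.98, 0.2, 0.1], [0, 0, 0], -1], [[0, 0, 0], [0, 0, 0], -1]])

```text
time: 3.9
tool_pos: [0.4527, -0.2371, 0.1912]
tool_rot: [0.58, -0.579, -0.404, 0.405]
contact_force: [-0.0, 1.0, -0.1]
gripper_width: 0.998
```

```bash
python3 - <<'E'
from h import *
plan([.453,-.239,.098],70)
img,w=wrist("w2")
hsv=cv2.cvtColor(img,cv2.COLOR_BGR2HSV)
near=np.isfinite(w[...,0])&(np.hypot(w[...,0]-.453,w[...,1]+.239)<.07)
red=near&((hsv[...,0]<8)|(hsv[...,0]>172))&(hsv[...,1]>150)
q=w[red];print("red",red.sum(),np.percentile(q,[2,50,98],axis=0).round(4).tolist())
t=w[red&(w[...,2]>.129)];print("top",len(t),t.mean(0),cv2.minAreaRect(t[:,:2].astype(np.float32)*1000))
m=near&(w[...,2]>.108)&(w[...,2]<.126)&(hsv[...,1]<60);p=w[m];
if m.any():
  d=p[:,:2]-p[:,:2].mean(0);e,V=np.linalg.eigh(d.T@d);print("bar",p.mean(0),p.min(0),p.max(0),np.degrees(np.arctan2(V[1,1],V[0,1])))
blue=near&(hsv[...,0]>100)&(hsv[...,0]<125)&(hsv[...,1]>120)
m=blue&(w[...,2]>.04)&(w[...,2]<.048);print("rim",cv2.minEnclosingCircle(w[m][:,:2].astype(np.float32)*1000),m.sum())
m=blue&(w[...,2]<.009);print("foot",cv2.minAreaRect(w[m][:,:2].astype(np.float32)*1000))
E
```

```text
t3.90 pos [ 452.7 -237.1  191.2] yaw 69.83 | shift [-0.067  3.729 -0.044] turn [-0.022 -0.035  0.003] | F [-0.   1.  -0.1] T [-0.012 -0.004 -0.023] g 0.998 j6 -1.85
red 2361 [[0.4188, -0.298, 0.1247], [0.4443, -0.2409, 0.2598], [0.4722, -0.1742, 0.3144]]
top 2282 [ 0.44547858 -0.23891518  0.22526333] ((450.70989990234375, -238.28076171875), (138.2596893310547, 37.529884338378906), 70.15371704101562)
bar [ 0.44365625 -0.23905138  0.12196966] [ 0.40337052 -0.26340995  0.10919501] [ 0.49882139 -0.22033038  0.12514083] 159.80749727148904
rim ((452.341064453125, -242.37582397460938), 29.000038146972656) 503
foot ((452.1465148925781, -242.53546142578125), (87.97061157226562, 88.4293441772461), 66.64167785644531)
```

View pics/w2.png

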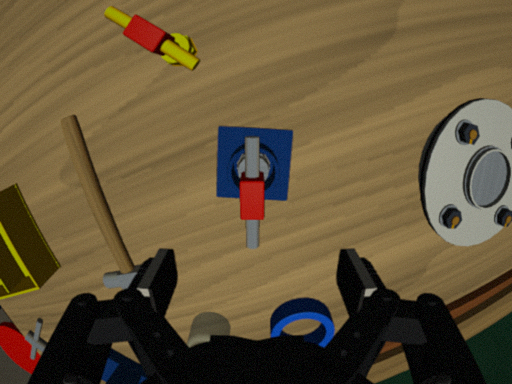

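The wrench stands upright in the blue cup at (252,190), centred between the fingers. Both cameras agree to 3 mm, so I'll descend and grip.

Emit:
drive_tool(motion=[[[-0.1, 0.93, -0.05], [0, 0, 0], -1], [[0, 0.93, 0], [0, 0, 0], -1], [[0, 0.93, 0], [0, 0, 0], -1], [[0, 0.9, 0], [0, 0, 0], -1], [[0, 0, 0], [0, 0, 0], 0], [[0, 0, 0], [0, 0, 0], 1], [[0, 0, 0], [0, 0, 0], 1], [[0, 0, 0], [0, 0, 0], 1], [[0, 0, 0], [0, 0, 0], 1], [[0, 0, 0], [0, 0, 0], 1]])

```text
time: 4.95
tool_pos: [0.4554, -0.2403, 0.1019]
tool_rot: [-0.578, 0.58, 0.406, -0.405]
contact_force: [-0.3, -1.1, 5.5]
gripper_width: 0.207
```

```bash
python3 - <<'E'
from h import *
plan([.453,-.239,.098],70)
E
```

```text
t4.95 pos [ 455.4 -240.3  101.9] yaw 69.97 | shift [0.016 0.155 0.11 ] turn [ 0.033 -0.005 -0.01 ] | F [-0.3 -1.1  5.5] T [ 0.048  0.005 -0.029] g 0.207 j6 -1.85
```

Emit:
drive_tool(motion=[[[0, -0.5, 0], [0, 0, 0], 1], [[0, -1, 0], [0, 0, 0], 1], [[0, -1, 0], [0, 0, 0], 1], [[0, -1, 0], [0, 0, 0], 1], [[0.5, -0.2, -0.1], [0, 0, 0], 1], [[0.95, 0, -0.2], [0, 0, 0], 1], [[0.95, 0, -0.2], [0, 0, 0], 1], [[0.95, 0, -0.2], [0, 0, 0], 1], [[0.95, 0, -0.2], [0, 0, 0], 1], [[0.95, 0, -0.2], [0, 0, 0], 1]])

```text
time: 5.95
tool_pos: [0.525, -0.1235, 0.1908]
tool_rot: [0.58, -0.578, -0.405, 0.406]
contact_force: [0.7, 0.1, -2.5]
gripper_width: 0.211
```

Emit:
drive_tool(motion=[[[0.95, 0, -0.2], [0, 0, 0], 1], [[0.95, 0, -0.2], [0, 0, 0], 1], [[0.95, 0, -0.2], [0, 0, 0], 1], [[0.95, 0, -0.2], [0, 0, 0], 1], [[0.95, 0, -0.2], [0, 0, 0], 1], [[0.17, 0, -0.1], [0, 0.6, 0], 1], [[0, 0, 0], [0, 0, 0], 1]])

```text
time: 6.65
tool_pos: [0.5926, -0.0176, 0.1907]
tool_rot: [0.59, -0.588, -0.39, 0.391]
contact_force: [-0.5, 0.2, -2.4]
gripper_width: 0.211
```

```bash
python3 - <<'E'
from h import *
plan([.591,-.019,.171],66.9)
img,w=wrist("w3")
cv2.imwrite("pics/w3c.png",cv2.resize(img[60:300,150:390],None,fx=2.5,fy=2.5,interpolation=cv2.INTER_CUBIC))
E
```

```text
t6.65 pos [592.6 -17.6 190.7] yaw 67.10 | shift [-0.077  0.789  0.035] turn [-0.036  0.039 -0.004] | F [-0.5  0.2 -2.4] T [ 0.002 -0.038  0.024] g 0.211 j6 -1.33
```

View pics/w3c.png

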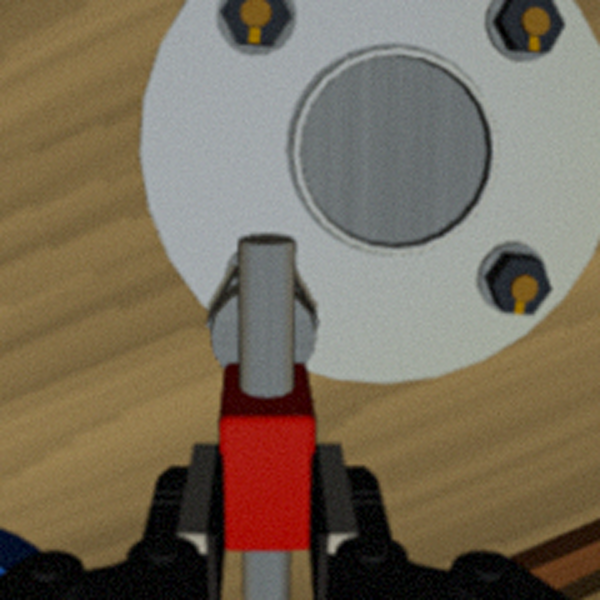

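The held wrench is upright, with the grip block at (267,480) and the socket at (263,320). The nut is hidden beneath it, while the other nuts are visible at (257,15), (530,20) and (520,282). I'll measure socket against flange through this same camera.

```bash
cat >> h.py <<'E'
def nut(img,w,c):
    o=ortho(img,w,c,.022);h=cv2.cvtColor(o,cv2.COLOR_BGR2HSV)
    m=((h[...,0]>10)&(h[...,0]<32)&(h[...,1]>110)&(h[...,2]>60)).astype(np.uint8)
    st=cv2.morphologyEx(m,cv2.MORPH_OPEN,cv2.getStructuringElement(cv2.MORPH_ELLIPSE,(39,39)))
    if not st.any(): return None
    s=np.argwhere(st).mean(0);_,rad=cv2.minEnclosingCircle(np.argwhere(st).astype(np.float32))
    q=np.argwhere(m);r=q-s;rr=np.hypot(*r.T);q=r[(rr>rad+5)&(rr<62)].mean(0)
    return np.round([(c[0]+.022-s[0]*.044/239)*1e3,(c[1]+.022-s[1]*.044/239)*1e3,np.degrees(np.arctan2(-q[1],-q[0]))],1)
E
python3 - <<'E'
from h import *
from scipy.optimize import least_squares
d=np.load("w3.npz");img,w=d["img"],d["w"];hsv=cv2.cvtColor(img,cv2.COLOR_BGR2HSV)
for c in [(.631,.082),(.5285,.1232),(.487,.0204)]: print(nut(img,w,c))
m=np.isfinite(w[...,0])&(np.hypot(w[...,0]-.56,w[...,1]-.052)<.12)&(abs(w[...,2]-.05)<.004)
print("flange",m.sum())
p=w[m][:,:2];hull=cv2.convexHull(p.astype(np.float32)*1000)[:,0]
f=least_squares(lambda x:np.hypot(hull[:,0]-x[0],hull[:,1]-x[1])-105,[560,52],loss="soft_l1");print(f.x,np.abs(f.fun).max())
s=manip.state();near=np.isfinite(w[...,0])&(np.hypot(w[...,0]-.592,w[...,1]+.018)<.05)
for a,b in [(.09,.1),(.1,.106),(.106,.112),(.112,.12),(.12,.15)]:
    q=w[near&(w[...,2]>a)&(w[...,2]<b)&(hsv[...,1]<90)]
    print(a,len(q),q.mean(0).round(4) if len(q) else "", np.percentile(q,[2,98],axis=0).round(4).tolist() if len(q) else "")
T=rot(s["tool_rot"]).as_matrix();t=(w-s["tool_pos"])@T
bar=near&(hsv[...,1]<70)&(w[...,2]>.19)&(w[...,2]<.225)
q=t[bar]*1000;print("bar tool",np.percentile(q,[1,50,99],axis=0).round(1).tolist())
red=near&((hsv[...,0]<6)|(hsv[...,0]>174))&(hsv[...,1]>170)&(hsv[...,2]>110);q=t[red]*1000;print("red tool",np.percentile(q,[1,50,99],axis=0).round(1).tolist())
sk=near&(w[...,2]>.085)&(w[...,2]<.13);q=t[sk]*1000;print("socket tool",np.percentile(q,[1,50,99],axis=0).round(1).tolist(),sk.sum())
E
```

```text
[631.4  82.1 -28.9]
[528.5 123.5 -23.4]
[487.3  20.6 -26.6]
flange 20448
[559.02463457  51.24417313] 1.4795356174816163
0.09 73 [ 0.5808 -0.0166  0.0972] [[0.5696, -0.0367, 0.0953], [0.5949, -0.0006, 0.0993]]
0.1 27 [ 0.5797 -0.0188  0.103 ] [[0.5698, -0.0353, 0.1005], [0.5946, -0.0013, 0.1057]]
0.106 24 [ 0.5804 -0.0167  0.1091] [[0.5697, -0.0355, 0.1063], [0.5956, -0.0012, 0.1118]]
0.112 59 [ 0.58   -0.0177  0.1156] [[0.5698, -0.0362, 0.1123], [0.5967, -0.0014, 0.1192]]
0.12 455 [ 0.5859 -0.0194  0.1285] [[0.5721, -0.0347, 0.1218], [0.6004, -0.002, 0.1305]]
bar tool [[-14.2, -33.0, -45.9], [-0.7, -20.3, 27.6], [13.5, -15.6, 49.9]]
red tool [[-9.4, -32.5, -13.1], [-0.7, -31.1, 4.7], [8.6, -29.6, 19.0]]
socket tool [[-20.9, 61.1, -5.5], [-11.2, 62.6, 7.0], [16.9, 95.1, 19.3]] 613
```

Emit:
drive_tool(motion=[[[-0.06, 0.6, -0.04], [0, 0, 0], 1], [[0, 0.5, 0], [0, 0, 0], 1], [[0, 0.2, 0], [0, 0, 0], 1], [[0, 0, 0], [0, 0, 0], 1]])

```text
time: 7.1
tool_pos: [0.5928, -0.0212, 0.1588]
tool_rot: [0.59, -0.589, -0.39, 0.39]
contact_force: [0.1, 0.6, -2.5]
gripper_width: 0.208
```

```bash
python3 -c "
from h import *
plan([.593,-.0194,.149],66.9)"
```

```text
t7.10 pos [592.8 -21.2 158.8] yaw 66.95 | shift [0.07  0.391 0.02 ] turn [-0.024  0.011  0.002] | F [ 0.1  0.6 -2.5] T [ 0.197 -0.001 -0.008] g 0.208 j6 -1.33
```

Emit:
drive_tool(motion=[[[0.02, 0.2, 0], [0, 0, 0], 1], [[0.02, 0.19, 0], [0, 0, 0], 1], [[0, 0, 0], [0, 0, 0], 1]])

```text
time: 7.4
tool_pos: [0.5932, -0.0201, 0.1492]
tool_rot: [0.59, -0.589, -0.39, 0.391]
contact_force: [0.0, 0.8, -2.9]
gripper_width: 0.213
```

```bash
python3 -c "
from h import *
plan([.593,-.0194,.149],66.9)"
```

```text
t7.40 pos [593.2 -20.1 149.2] yaw 66.98 | shift [0.023 0.006 0.02 ] turn [-0.02   0.017 -0.004] | F [ 0.   0.8 -2.9] T [ 0.297 -0.057  0.013] g 0.213 j6 -1.33
```

Emit:
drive_tool(motion=[[[0, 0, 0], [0, 1, 0], 1], [[-0.007, 0, 0], [0, 1, 0], 1], [[-0.007, 0, 0], [0, 1, 0], 1], [[-0.007, 0, 0], [0, 1, 0], 1], [[-0.007, 0, 0], [0, 1, 0], 1], [[-0.007, 0, 0], [0, 1, 0], 1], [[-0.007, 0, 0], [0, 1, 0], 1], [[-0.007, 0, 0], [0, 1, 0], 1], [[-0.007, 0, 0], [0, 1, 0], 1], [[-0.007, 0, 0], [0, 1, 0], 1], [[0, 0, 0], [0, 0.4, 0], 1]])

```text
time: 8.5
tool_pos: [0.5924, -0.0216, 0.1496]
tool_rot: [-0.701, 0.701, 0.091, -0.092]
contact_force: [-0.4, 0.4, -2.9]
gripper_width: 0.214
```

```bash
python3 -c "
from h import *
plan([.593,-.0194,.149],66.9)"
```

```text
t8.50 pos [592.4 -21.6 149.6] yaw 14.87 | shift [0.045 0.026 0.078] turn [-1.0000e-03 -1.0405e+01 -1.3000e-02] | F [-0.4  0.4 -2.9] T [ 0.041 -0.036  0.103] g 0.214 j6 -0.42
```

Emit:
drive_tool(motion=[[[0, 0, 0], [0, -0.8, 0], 1], [[0, -0.5, 0], [0, 0, 0], 1], [[0, -0.7, 0], [0, 0, 0], 1], [[0, 0, 0], [0, -1, 0], 1], [[0, 0, 0], [0, -1, 0], 1], [[0, 0, 0], [0, -1, 0], 1], [[0, 0, 0], [0, -1, 0], 1], [[0, 0, 0], [0, -1, 0], 1], [[0, 0, 0], [0, -1, 0], 1], [[0, 0, 0], [0, -1, 0], 1], [[0, 0, 0], [0, -1, 0], 1], [[0, 0, 0], [0, -1, 0], 1]])

```text
time: 9.7
tool_pos: [0.5933, -0.0216, 0.1826]
tool_rot: [-0.599, 0.6, 0.376, -0.375]
contact_force: [0.2, 0.8, -2.7]
gripper_width: 0.207
```

Emit:
drive_tool(motion=[[[0, 0, 0], [0, -0.5, 0], 1], [[0.88, 0, 0.91], [0, 0, 0], 1], [[0.88, 0, 0.91], [0, 0, 0], 1], [[0.88, 0, 0.91], [0, 0, 0], 1], [[0.88, 0, 0.91], [0, 0, 0], 1], [[0.88, 0, 0.91], [0, 0, 0], 1], [[0, 0, 0], [0, 0, 0], 1]])

```text
time: 10.4
tool_pos: [0.5316, 0.1277, 0.1825]
tool_rot: [-0.591, 0.591, 0.389, -0.388]
contact_force: [0.4, -0.1, -2.5]
gripper_width: 0.212
```

```bash
cat >> h.py <<'E'
def tgt(nut,yw,z): 
    a=np.radians(yw); plan([nut[0]+.0021*np.sin(a),nut[1]-.0021*np.cos(a),z],yw)
NT=dict(n3=(.5912,-.0192),n1=(.5295,.1251),n0=(.6324,.0837),n2=(.4883,.0222))
E
python3 - <<'E'
from h import *
tgt(NT["n1"],66.7,.149)
img,w=wrist("w4")
print(nut(img,w,(.5902,-.021)),nut(img,w,(.6313,.082)),nut(img,w,(.4872,.0205)))
E
```

```text
t10.40 pos [531.6 127.7 182.5] yaw 66.65 | shift [-0.132  1.339 -0.045] turn [ 0.013 -0.009  0.02 ] | F [ 0.4 -0.1 -2.5] T [-0.037 -0.044  0.021] g 0.212 j6 -1.06
[591.8 -24.5   nan] None [488.1  20.  -24.2]h.py:41: RuntimeWarning: Mean of empty slice.
  q=np.argwhere(m);r=q-s;rr=np.hypot(*r.T);q=r[(rr>rad+5)&(rr<62)].mean(0)
  ret = um.true_divide(
```

Emit:
drive_tool(motion=[[[-0.1, 0.5, -0.03], [0, 0, 0], 1], [[0, 0.4, 0], [0, 0, 0], 1], [[0, 0.1, 0], [0, 0, 0], 1], [[0, 0, 0], [0, 0, 0], 1]])

```text
time: 10.85
tool_pos: [0.5319, 0.1222, 0.1542]
tool_rot: [0.592, -0.591, -0.387, 0.387]
contact_force: [2.4, 3.2, -3.8]
gripper_width: 0.211
```

```bash
python3 -c "
from h import *
tgt(NT['n1'],66.7,.149)"
```

```text
t10.85 pos [531.9 122.2 154.2] yaw 66.40 | shift [0.067 0.21  0.049] turn [-0.021 -0.059  0.01 ] | F [ 2.4  3.2 -3.8] T [ 0.772 -0.198  0.02 ] g 0.211 j6 -1.07
```

Emit:
drive_tool(motion=[[[0.06, 0.1, 0], [0, 0, 0], 1], [[0, 0.11, 0], [0, 0, 0], 1], [[0, 0, 0], [0, 0, 0], 1]])

```text
time: 11.15
tool_pos: [0.5321, 0.1234, 0.1491]
tool_rot: [0.592, -0.591, -0.387, 0.388]
contact_force: [0.3, 1.3, -3.3]
gripper_width: 0.211
```

```bash
python3 -c "
from h import *
tgt(NT['n1'],66.7,.149)"
```

```text
t11.15 pos [532.1 123.4 149.1] yaw 66.48 | shift [0.02  0.005 0.039] turn [-0.014 -0.044 -0.014] | F [ 0.3  1.3 -3.3] T [ 0.301 -0.04  -0.019] g 0.211 j6 -1.07
```

Seated, with small side load. I'll turn this nut 45° plus the play, then lift and return.

Emit:
drive_tool(motion=[[[0, 0, 0], [0, 1, 0], 1], [[-0.007, 0, 0], [0, 1, 0], 1], [[-0.007, 0, 0], [0, 1, 0], 1], [[-0.007, 0, 0], [0, 1, 0], 1], [[-0.007, 0, 0], [0, 1, 0], 1], [[-0.007, 0, 0], [0, 1, 0], 1], [[-0.007, 0, 0], [0, 1, 0], 1], [[-0.007, 0, 0], [0, 1, 0], 1], [[-0.007, 0, 0], [0, 1, 0], 1], [[-0.007, 0, 0], [0, 1, 0], 1], [[0, 0, 0], [0, 0.4, 0], 1]])

```text
time: 12.25
tool_pos: [0.5313, 0.1221, 0.1497]
tool_rot: [-0.701, 0.702, 0.088, -0.089]
contact_force: [0.8, 0.3, -3.9]
gripper_width: 0.212
```

```bash
python3 -c "
from h import *
tgt(NT['n1'],66.7,.149)"
```

```text
t12.25 pos [531.3 122.1 149.7] yaw 14.37 | shift [0.028 0.026 0.083] turn [ 9.0000e-03 -1.0466e+01 -1.8000e-02] | F [ 0.8  0.3 -3.9] T [ 0.053 -0.08   0.061] g 0.212 j6 -0.16
```

Emit:
drive_tool(motion=[[[0, 0, 0], [0, -0.8, 0], 1], [[0, -0.5, 0], [0, 0, 0], 1], [[0, -0.7, 0], [0, 0, 0], 1], [[0, 0, 0], [0, -1, 0], 1], [[0, 0, 0], [0, -1, 0], 1], [[0, 0, 0], [0, -1, 0], 1], [[0, 0, 0], [0, -1, 0], 1], [[0, 0, 0], [0, -1, 0], 1], [[0, 0, 0], [0, -1, 0], 1], [[0, 0, 0], [0, -1, 0], 1], [[0, 0, 0], [0, -1, 0], 1], [[0, 0, 0], [0, -0.8, 0], 1]])

```text
time: 13.45
tool_pos: [0.5316, 0.1223, 0.1811]
tool_rot: [-0.604, 0.605, 0.367, -0.367]
contact_force: [0.1, 0.5, -2.0]
gripper_width: 0.211
```

```bash
python3 -c "
from h import *
tgt(NT['n0'],62,.1825)"
```

```text
t13.45 pos [531.6 122.3 181.1] yaw 62.58 | shift [ 0.486 -0.052 -4.375] turn [ 0.009  0.115 -0.008] | F [ 0.1  0.5 -2. ] T [ 0.033 -0.01   0.011] g 0.211 j6 -1.00
```

Emit:
drive_tool(motion=[[[0.09, 0, -0.87], [0, 0, 0], 1], [[0.09, 0, -0.87], [0, 0, 0], 1], [[0.09, 0, -0.87], [0, 0, 0], 1], [[0.09, 0, -0.87], [0, 0, 0], 1], [[0.09, 0, -0.88], [0, 0.1, 0], 1], [[0, 0, 0], [0, 0, 0], 1], [[0, 0.5, 0], [0, 0, 0], 1], [[0, 0.4, 0], [0, 0, 0], 1], [[0, 0, 0], [0, 0, 0], 1]])

```text
time: 14.35
tool_pos: [0.6321, 0.0828, 0.1553]
tool_rot: [0.607, -0.606, -0.364, 0.365]
contact_force: [2.1, 0.2, -3.3]
gripper_width: 0.21
```

```bash
python3 -c "
from h import *
tgt(NT['n0'],62,.149)"
```

```text
t14.35 pos [632.1  82.8 155.3] yaw 62.00 | shift [ 0.036  0.25  -0.079] turn [-0.023 -0.001 -0.006] | F [ 2.1  0.2 -3.3] T [ 0.193 -0.665 -0.002] g 0.210 j6 -1.07
```

Emit:
drive_tool(motion=[[[0.02, 0.12, -0.06], [0, 0, 0], 1], [[0, 0.12, 0], [0, 0, 0], 1], [[0, 0, 0], [0, 0, 0], 1]])

```text
time: 14.65
tool_pos: [0.6343, 0.0822, 0.1509]
tool_rot: [0.606, -0.606, -0.364, 0.365]
contact_force: [-0.2, 1.8, -3.4]
gripper_width: 0.211
```

```bash
python3 -c "
from h import *
tgt(NT['n0'],62,.149)"
```

```text
t14.65 pos [634.3  82.2 150.9] yaw 61.99 | shift [0.017 0.077 0.01 ] turn [-0.015 -0.002 -0.007] | F [-0.2  1.8 -3.4] T [ 0.141 -0.086  0.001] g 0.211 j6 -1.07
```

Emit:
drive_tool(motion=[[[0.02, 0.06, 0], [0, 1, 0], 1], [[-0.007, 0, 0], [0, 1, 0], 1], [[-0.007, 0, 0], [0, 1, 0], 1], [[-0.007, 0, 0], [0, 1, 0], 1], [[-0.007, 0, 0], [0, 1, 0], 1], [[-0.007, 0, 0], [0, 1, 0], 1], [[-0.007, 0, 0], [0, 1, 0], 1], [[-0.007, 0, 0], [0, 1, 0], 1], [[-0.007, 0, 0], [0, 1, 0], 1], [[-0.007, 0, 0], [0, 1, 0], 1], [[0, 0, 0], [0, 0.4, 0], 1]])

```text
time: 15.75
tool_pos: [0.6335, 0.0811, 0.1499]
tool_rot: [-0.704, 0.705, 0.06, -0.061]
contact_force: [0.1, -0.7, -3.3]
gripper_width: 0.209
```

```bash
python3 -c "
from h import *
tgt(NT['n0'],62,.149)"
```

```text
t15.75 pos [633.5  81.1 149.9] yaw 9.87 | shift [0.039 0.036 0.057] turn [ 4.0000e-03 -1.0426e+01 -1.7000e-02] | F [ 0.1 -0.7 -3.3] T [-0.177  0.014  0.067] g 0.209 j6 -0.16
```

Emit:
drive_tool(motion=[[[0, 0, 0], [0, -0.8, 0], 1], [[0, -0.5, 0], [0, 0, 0], 1], [[0, -0.7, 0], [0, 0, 0], 1], [[0, 0, 0], [0, -1, 0], 1], [[0, 0, 0], [0, -1, 0], 1], [[0, 0, 0], [0, -1, 0], 1], [[0, 0, 0], [0, -1, 0], 1], [[0, 0, 0], [0, -1, 0], 1], [[0, 0, 0], [0, -1, 0], 1], [[0, 0, 0], [0, -1, 0], 1], [[0, 0, 0], [0, -1, 0], 1], [[0, 0, 0], [0, -1, 0], 1]])

```text
time: 16.95
tool_pos: [0.6346, 0.0816, 0.1827]
tool_rot: [-0.615, 0.615, 0.35, -0.348]
contact_force: [-0.6, 0.8, -1.8]
gripper_width: 0.209
```

```bash
python3 -c "
from h import *
tgt(NT['n2'],64.3,.1825)"
```

```text
t16.95 pos [634.6  81.6 182.7] yaw 59.13 | shift [-5.033 -0.006  3.719] turn [ 0.023 -1.034  0.012] | F [-0.6  0.8 -1.8] T [-0.023 -0.007  0.015] g 0.209 j6 -1.02
```

Emit:
drive_tool(motion=[[[-0.84, 0, 0.62], [0, 0, 0], 1], [[-0.84, 0, 0.62], [0, 0, 0], 1], [[-0.84, 0, 0.62], [0, 0, 0], 1], [[-0.84, 0, 0.62], [0, 0, 0], 1], [[-0.84, 0, 0.62], [0, 0, 0], 1], [[-0.84, 0, 0.62], [0, -1, 0], 1], [[0, 0, 0], [0, 0, 0], 1], [[0, 0.5, 0], [0, 0, 0], 1], [[0, 0.4, 0], [0, 0, 0], 1], [[0, 0, 0], [0, 0, 0], 1]])

```text
time: 17.95
tool_pos: [0.489, 0.022, 0.1555]
tool_rot: [0.6, -0.599, -0.374, 0.375]
contact_force: [1.0, 1.2, -4.9]
gripper_width: 0.212
```

```bash
python3 -c "
from h import *
tgt(NT['n2'],64.3,.149)"
```

```text
t17.95 pos [489.   22.  155.5] yaw 63.97 | shift [-0.004  0.26  -0.058] turn [-0.028 -0.065 -0.002] | F [ 1.   1.2 -4.9] T [ 0.142 -0.421  0.034] g 0.212 j6 -1.22
```

Emit:
drive_tool(motion=[[[0.02, 0.12, -0.04], [0, 0, 0], 1], [[0, 0.14, 0], [0, 0, 0], 1], [[0, 0, 0], [0, 0, 0], 1]])

```text
time: 18.25
tool_pos: [0.4903, 0.0217, 0.1504]
tool_rot: [0.6, -0.599, -0.374, 0.375]
contact_force: [0.1, 0.7, -3.8]
gripper_width: 0.211
```

```bash
python3 -c "
from h import *
tgt(NT['n2'],64.3,.149)"
```

```text
t18.25 pos [490.3  21.7 150.4] yaw 63.99 | shift [-0.014  0.058 -0.004] turn [-0.014 -0.062 -0.004] | F [ 0.1  0.7 -3.8] T [ 0.078 -0.142  0.019] g 0.211 j6 -1.22
```

Emit:
drive_tool(motion=[[[0, 0, 0], [0, 1, 0], 1], [[-0.007, 0, 0], [0, 1, 0], 1], [[-0.007, 0, 0], [0, 1, 0], 1], [[-0.007, 0, 0], [0, 1, 0], 1]])

```text
time: 18.65
tool_pos: [0.4904, 0.0212, 0.1512]
tool_rot: [-0.656, 0.656, 0.264, -0.264]
contact_force: [0.6, 0.1, -3.2]
gripper_width: 0.214
```

```bash
python3 -c "
from h import *
tgt(NT['n2'],64.3,.149)"
```

```text
t18.65 pos [490.4  21.2 151.2] yaw 43.79 | shift [-0.002  0.089  0.009] turn [ 4.000e-03 -4.101e+00  4.000e-03] | F [ 0.6  0.1 -3.2] T [ 0.038 -0.23   0.077] g 0.214 j6 -0.87
```

Emit:
drive_tool(motion=[[[-0.007, 0.03, 0], [0, 1, 0], 1], [[-0.007, 0, 0], [0, 1, 0], 1], [[-0.007, 0, 0], [0, 1, 0], 1], [[-0.007, 0, 0], [0, 1, 0], 1], [[-0.007, 0, 0], [0, 1, 0], 1], [[-0.007, 0, 0], [0, 1, 0], 1], [[-0.007, 0, 0], [0, 0.3, 0], 1]])

```text
time: 19.35
tool_pos: [0.4897, 0.0203, 0.1511]
tool_rot: [-0.703, 0.703, 0.077, -0.076]
contact_force: [0.2, -0.0, -1.5]
gripper_width: 0.213
```

```bash
python3 -c "
from h import *
tgt(NT['n2'],64.3,.149)"
```

```text
t19.35 pos [489.7  20.3 151.1] yaw 12.43 | shift [0.03  0.085 0.036] turn [ 1.7000e-02 -1.0375e+01  8.0000e-03] | F [ 0.2 -0.  -1.5] T [-0.16  -0.164  0.136] g 0.213 j6 -0.33
```

Emit:
drive_tool(motion=[[[0, 0, 0], [0, -0.8, 0], 1], [[0, -0.5, 0], [0, 0, 0], 1], [[0, -0.7, 0], [0, -0.8, 0], 1], [[0, 0, 0], [0, 0, 0], 1]])

```text
time: 19.75
tool_pos: [0.4908, 0.0204, 0.1838]
tool_rot: [-0.695, 0.696, 0.127, -0.124]
contact_force: [0.5, 0.8, -2.6]
gripper_width: 0.21
```

```bash
python3 -c "
from h import *
tgt(NT['n3'],22,.1825)
img,w=wrist('w5')
cv2.imwrite('pics/w5c.png',cv2.resize(img[0:260,120:400],None,fx=2.3,fy=2.3,interpolation=cv2.INTER_CUBIC))
for c in [(.5902,-.021),(.6313,.082),(.5285,.1235)]: print(nut(img,w,c))
" 2>/dev/null
```

```text
t19.75 pos [490.8  20.4 183.8] yaw 20.44 | shift [ 3.214  0.075 -2.97 ] turn [ 0.027 -0.312  0.053] | F [ 0.5  0.8 -2.6] T [ 0.017 -0.018 -0.045] g 0.210 j6 -0.47
[591.  -21.7 -66.8]
[631.5  81.4 -72.2]
[528.7 123.1 -64.7]
```

View pics/w5c.png

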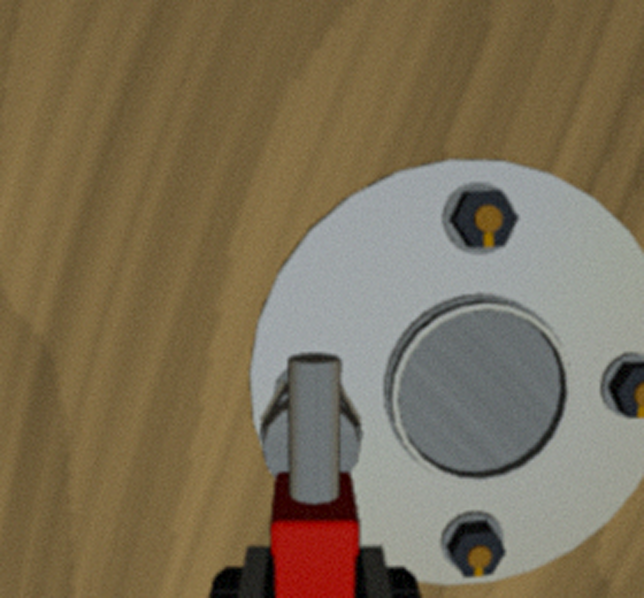

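All three visible nuts now read -66.8, -72.2 and -64.7, so each has turned about 42 to 44°. Round two starts at the same first nut.

Emit:
drive_tool(motion=[[[0.8, 0, -0.74], [0, 0, 0], 1], [[0.8, 0, -0.74], [0, 0, 0], 1], [[0.8, 0, -0.74], [0, 0, 0], 1], [[0.8, 0, -0.74], [0, -0.4, 0], 1], [[0, 0, 0], [0, 0, 0], 1], [[0, 0.5, 0], [0, 0, 0], 1], [[0, 0.45, 0], [0, 0, 0], 1], [[0, 0, 0], [0, 0, 0], 1]])

```text
time: 20.6
tool_pos: [0.5896, -0.0203, 0.155]
tool_rot: [0.694, -0.694, -0.138, 0.137]
contact_force: [4.0, -0.0, -5.0]
gripper_width: 0.206
```

```bash
python3 -c "
from h import *
tgt(NT['n3'],22.5,.149)"
```

```text
t20.60 pos [589.6 -20.3 155. ] yaw 22.47 | shift [ 0.075  0.24  -0.067] turn [ 0.001 -0.006  0.014] | F [ 4. -0. -5.] T [ 0.023 -1.151 -0.03 ] g 0.206 j6 -0.55
```

Emit:
drive_tool(motion=[[[0.07, 0.1, -0.04], [0, 0, 0], 1], [[0, 0.13, 0], [0, 0, 0], 1], [[0, 0, 0], [0, 0, 0], 1]])

```text
time: 20.9
tool_pos: [0.5912, -0.0209, 0.1499]
tool_rot: [0.694, -0.693, -0.137, 0.138]
contact_force: [1.1, -0.7, -3.4]
gripper_width: 0.208
```

```bash
python3 -c "
from h import *
tgt(NT['n3'],22.5,.149)"
```

```text
t20.90 pos [591.2 -20.9 149.9] yaw 22.49 | shift [ 0.024  0.037 -0.021] turn [-0.007 -0.002 -0.013] | F [ 1.1 -0.7 -3.4] T [ 0.019 -0.505  0.03 ] g 0.208 j6 -0.55
```

Emit:
drive_tool(motion=[[[0, 0, 0], [0, 1, 0], 1], [[-0.007, 0, 0], [0, 1, 0], 1], [[-0.007, 0, 0], [0, 1, 0], 1], [[-0.007, 0, 0], [0, 1, 0], 1]])

```text
time: 21.3
tool_pos: [0.5911, -0.0212, 0.1503]
tool_rot: [-0.707, 0.707, 0.014, -0.014]
contact_force: [1.5, -0.8, -4.2]
gripper_width: 0.21
```

```bash
python3 -c "
from h import *
tgt(NT['n3'],22.5,.149)"
```

```text
t21.30 pos [591.1 -21.2 150.3] yaw 2.29 | shift [0.038 0.053 0.003] turn [ 2.000e-03 -4.042e+00 -7.000e-03] | F [ 1.5 -0.8 -4.2] T [-0.161 -0.565  0.124] g 0.210 j6 -0.20
```

Emit:
drive_tool(motion=[[[-0.007, 0, 0], [0, 1, 0], 1], [[0, 0, 0], [0, 0.6, 0], 1], [[0, 0, 0], [0, 0, 0], 1]])

```text
time: 21.6
tool_pos: [0.5908, -0.0213, 0.1503]
tool_rot: [-0.706, 0.706, -0.034, 0.034]
contact_force: [0.5, -1.2, -3.9]
gripper_width: 0.213
```

```bash
python3 -c "
from h import *
tgt(NT['n3'],22.5,.149)"
```

```text
t21.60 pos [590.8 -21.3 150.3] yaw -5.50 | shift [0.048 0.053 0.013] turn [ 4.0e-03 -5.6e+00 -1.1e-02] | F [ 0.5 -1.2 -3.9] T [-0.276 -0.465  0.158] g 0.213 j6 -0.07
```

Emit:
drive_tool(motion=[[[0, 0, 0], [0, 0.4, 0], 1], [[0, 0, 0], [0, 0.4, 0], 1]])

```text
time: 21.8
tool_pos: [0.5907, -0.0213, 0.1503]
tool_rot: [-0.704, 0.705, -0.059, 0.058]
contact_force: [1.1, -1.3, -3.7]
gripper_width: 0.207
```

```bash
python3 -c "
from h import *
tgt(NT['n3'],22.5,.149)"
```

```text
t21.80 pos [590.7 -21.3 150.3] yaw -9.51 | shift [0.049 0.053 0.016] turn [ 4.000e-03 -6.402e+00 -1.300e-02] | F [ 1.1 -1.3 -3.7] T [-0.308 -0.341  0.119] g 0.207 j6 0.00
```

Emit:
drive_tool(motion=[[[0, 0, 0], [0, 0.5, 0], 1], [[0, 0, 0], [0, 0.5, 0], 1]])

```text
time: 22.0
tool_pos: [0.5906, -0.0214, 0.1503]
tool_rot: [-0.701, 0.702, -0.09, 0.089]
contact_force: [1.2, -0.7, -3.4]
gripper_width: 0.208
```

```bash
python3 -c "
from h import *
tgt(NT['n3'],22.5,.149)"
```

```text
t22.00 pos [590.6 -21.4 150.3] yaw -14.54 | shift [0.05  0.053 0.024] turn [ 5.000e-03 -7.407e+00 -1.600e-02] | F [ 1.2 -0.7 -3.4] T [-0.299 -0.314  0.113] g 0.208 j6 0.09
```

Emit:
drive_tool(motion=[[[0, 0, 0], [0, 0.5, 0], 1], [[0, 0, 0], [0, 0.5, 0], 1]])

```text
time: 22.2
tool_pos: [0.5906, -0.0214, 0.1503]
tool_rot: [-0.697, 0.697, -0.12, 0.119]
contact_force: [0.8, -1.6, -3.7]
gripper_width: 0.206
```

```bash
python3 -c "
from h import *
tgt(NT['n3'],22.5,.149)"
```

```text
t22.20 pos [590.6 -21.4 150.3] yaw -19.54 | shift [0.05  0.054 0.03 ] turn [ 6.000e-03 -8.407e+00 -1.900e-02] | F [ 0.8 -1.6 -3.7] T [-0.283 -0.267  0.09 ] g 0.206 j6 0.18
```

Emit:
drive_tool(motion=[[[0, 0, 0], [0, 0.4, 0], 1], [[0, 0, 0], [0, 0.4, 0], 1]])

```text
time: 22.4
tool_pos: [0.5905, -0.0215, 0.1503]
tool_rot: [-0.692, 0.693, -0.145, 0.143]
contact_force: [-0.4, -0.8, -2.4]
gripper_width: 0.212
```

```bash
python3 -c "
from h import *
tgt(NT['n3'],22.5,.149)"
```

```text
t22.40 pos [590.5 -21.5 150.3] yaw -23.52 | shift [0.052 0.052 0.037] turn [ 8.000e-03 -9.203e+00 -2.200e-02] | F [-0.4 -0.8 -2.4] T [-0.276 -0.159  0.12 ] g 0.212 j6 0.25
```

Emit:
drive_tool(motion=[[[0, 0, 0], [0, 0.4, 0], 1], [[0, 0, 0], [0, 0.4, 0], 1]])

```text
time: 22.6
tool_pos: [0.5904, -0.0215, 0.1503]
tool_rot: [-0.686, 0.687, -0.169, 0.167]
contact_force: [-0.3, -1.6, -3.7]
gripper_width: 0.211
```

```bash
python3 -c "
from h import *
tgt(NT['n3'],22.5,.149)"
```

```text
t22.60 pos [590.4 -21.5 150.3] yaw -27.51 | shift [0.052 0.051 0.042] turn [ 9.0000e-03 -1.0002e+01 -2.5000e-02] | F [-0.3 -1.6 -3.7] T [-0.337 -0.143  0.138] g 0.211 j6 0.32
```

Emit:
drive_tool(motion=[[[0, 0, 0], [0, 0.3, 0], 1], [[0, 0, 0], [0, 0.3, 0], 1]])

```text
time: 22.8
tool_pos: [0.5905, -0.0214, 0.1503]
tool_rot: [-0.682, 0.682, -0.187, 0.186]
contact_force: [0.8, -0.4, -3.9]
gripper_width: 0.205
```

```bash
python3 -c "
from h import *
tgt(NT['n3'],22.5,.149)
img,w=wrist('w6');hsv=cv2.cvtColor(img,cv2.COLOR_BGR2HSV)
s=manip.state();T=rot(s['tool_rot']).as_matrix();t=(w-s['tool_pos'])@T*1000
m=np.isfinite(t[...,0])&(abs(t[...,0])<15)&(t[...,1]>-34)&(t[...,1]<0)&(t[...,2]>20)&(t[...,2]<60)&(hsv[...,1]<90)
p=t[m];print(len(p),np.polyfit(p[:,2],p[:,0],1),p.mean(0))
d=np.load('w3.npz')
"
```

```text
t22.80 pos [590.5 -21.4 150.3] yaw -30.55 | shift [0.047 0.053 0.038] turn [ 6.000e-03 -1.061e+01 -2.100e-02] | F [ 0.8 -0.4 -3.9] T [-0.405 -0.001  0.138] g 0.205 j6 0.37
1382 [-0.00108761  0.10657748] [  0.06646943 -19.43068436  36.87738687]
```

Emit:
drive_tool(motion=[[[0, 0, 0], [0, 0.3, 0], 1], [[0, 0, 0], [0, 0.3, 0], 1]])

```text
time: 23.05
tool_pos: [0.5907, -0.0212, 0.1504]
tool_rot: [-0.677, 0.677, -0.205, 0.204]
contact_force: [-0.7, -1.3, -4.1]
gripper_width: 0.209
```

```bash
python3 -c "
from h import *
tgt(NT['n3'],22.5,.149)"
```

```text
t23.05 pos [590.7 -21.2 150.4] yaw -33.60 | shift [0.043 0.055 0.032] turn [ 3.000e-03 -1.122e+01 -1.700e-02] | F [-0.7 -1.3 -4.1] T [-0.396  0.111  0.275] g 0.209 j6 0.42
```

The torque rose from 0.138 to 0.275 N m over 3°, which is the hard stop. Now I'll unload, lift, and go to the opposite nut.

Emit:
drive_tool(motion=[[[0, 0, 0], [0, -0.8, 0], 1], [[0, 0, 0], [0, -0.8, 0], 1], [[0, -0.5, 0], [0, 0, 0], 1], [[0, -0.8, 0], [0, 0, 0], 1], [[0, 0, 0], [0, 1, 0], 1], [[0, 0, 0], [0, 0.8, 0], 1], [[0, 0, 0], [0, 0, 0], 1]])

```text
time: 23.75
tool_pos: [0.5918, -0.0208, 0.1851]
tool_rot: [0.676, -0.675, 0.21, -0.211]
contact_force: [0.3, 0.4, -2.5]
gripper_width: 0.21
```

```bash
python3 -c "
from h import *
tgt(NT['n1'],-34.7,.1825)"
```

```text
t23.75 pos [591.8 -20.8 185.1] yaw -34.61 | shift [-5.366  0.104  3.305] turn [-0.019  0.018  0.014] | F [ 0.3  0.4 -2.5] T [-0.007 -0.008  0.021] g 0.210 j6 0.44
```

Emit:
drive_tool(motion=[[[-0.89, 0, 0.55], [0, 0, 0], 1], [[-0.89, 0, 0.55], [0, 0, 0], 1], [[-0.89, 0, 0.55], [0, 0, 0], 1], [[-0.89, 0, 0.55], [0, 0, 0], 1], [[-0.89, 0, 0.55], [0, 0, 0], 1], [[-0.87, 0, 0.55], [0, 0, 0], 1], [[0, 0, 0], [0, 0, 0], 1], [[0, 0.5, 0], [0, 0, 0], 1], [[0, 0.45, 0], [0, 0, 0], 1], [[0, 0, 0], [0, 0, 0], 1]])

```text
time: 24.75
tool_pos: [0.5274, 0.1212, 0.1566]
tool_rot: [-0.675, 0.676, -0.211, 0.209]
contact_force: [2.3, 0.0, -3.9]
gripper_width: 0.211
```

```bash
sed -i 's/n1=(.5295,.1251)/n1=(.5302,.1242)/' h.py; python3 -c "
from h import *
tgt(NT['n1'],-34.7,.149)"
```

```text
t24.75 pos [527.4 121.2 156.6] yaw -34.58 | shift [0.025 0.304 0.078] turn [ 0.028  0.024 -0.029] | F [ 2.3  0.  -3.9] T [-0.038 -0.354 -0.048] g 0.211 j6 0.69
```

Emit:
drive_tool(motion=[[[0.03, 0.1, 0.05], [0, 0, 0], 1], [[0, 0.1, 0], [0, 0, 0], 1], [[0, 0.08, 0], [0, 0, 0], 1], [[0, 0, 0], [0, 0, 0], 1]])

```text
time: 25.15
tool_pos: [0.5295, 0.1225, 0.1523]
tool_rot: [-0.675, 0.675, -0.21, 0.21]
contact_force: [0.1, -0.7, -3.4]
gripper_width: 0.207
```

```bash
python3 -c "
from h import *
tgt(NT['n1'],-34.7,.149)"
```

```text
t25.15 pos [529.5 122.5 152.3] yaw -34.53 | shift [-0.017  0.131 -0.012] turn [ 0.007  0.034 -0.004] | F [ 0.1 -0.7 -3.4] T [-0.195  0.04   0.01 ] g 0.207 j6 0.69
```

Emit:
drive_tool(motion=[[[0, 0.09, 0], [0, 0, 0], 1], [[-0.007, 0, 0], [0, 1, 0], 1], [[-0.007, 0, 0], [0, 1, 0], 1], [[-0.007, 0, 0], [0, 1, 0], 1], [[-0.007, 0, 0], [0, 1, 0], 1], [[-0.007, 0, 0], [0, 1, 0], 1], [[0, 0, 0], [0, 0.4, 0], 1]])

```text
time: 25.85
tool_pos: [0.5287, 0.1229, 0.1502]
tool_rot: [-0.607, 0.608, -0.362, 0.362]
contact_force: [-0.5, -1.7, -2.6]
gripper_width: 0.211
```

```bash
python3 -c "
from h import *
tgt(NT['n1'],-34.7,.149)"
```

```text
t25.85 pos [528.7 122.9 150.2] yaw -61.62 | shift [0.019 0.048 0.002] turn [ 1.800e-02 -5.385e+00  5.000e-03] | F [-0.5 -1.7 -2.6] T [-0.469  0.307  0.137] g 0.211 j6 1.17
```

Emit:
drive_tool(motion=[[[0, 0, 0], [0, 0.5, 0], 1], [[0, 0, 0], [0, 0.5, 0], 1]])

```text
time: 26.05
tool_pos: [0.5287, 0.1229, 0.1502]
tool_rot: [-0.59, 0.592, -0.388, 0.388]
contact_force: [-0.7, -1.6, -2.3]
gripper_width: 0.21
```

```bash
python3 -c "
from h import *
tgt(NT['n1'],-34.7,.149)"
```

```text
t26.05 pos [528.7 122.9 150.2] yaw -66.60 | shift [0.021 0.048 0.006] turn [ 1.900e-02 -6.379e+00  4.000e-03] | F [-0.7 -1.6 -2.3] T [-0.457  0.297  0.141] g 0.210 j6 1.25
```

Emit:
drive_tool(motion=[[[0, 0, 0], [0, 0.5, 0], 1], [[0, 0, 0], [0, 0.5, 0], 1]])

```text
time: 26.25
tool_pos: [0.5286, 0.1229, 0.1503]
tool_rot: [-0.573, 0.574, -0.414, 0.414]
contact_force: [-0.9, -0.7, -1.8]
gripper_width: 0.211
```

```bash
python3 -c "
from h import *
tgt(NT['n1'],-34.7,.149)"
```

```text
t26.25 pos [528.6 122.9 150.3] yaw -71.60 | shift [0.023 0.05  0.009] turn [ 1.900e-02 -7.379e+00  2.000e-03] | F [-0.9 -0.7 -1.8] T [-0.426  0.373  0.071] g 0.211 j6 1.34
```

Emit:
drive_tool(motion=[[[0, 0, 0], [0, 0.5, 0], 1], [[0, 0, 0], [0, 0.5, 0], 1]])

```text
time: 26.45
tool_pos: [0.5285, 0.123, 0.1502]
tool_rot: [-0.554, 0.556, -0.438, 0.438]
contact_force: [-1.4, -0.9, -1.7]
gripper_width: 0.213
```

```bash
python3 -c "
from h import *
tgt(NT['n1'],-34.7,.149)"
```

```text
t26.45 pos [528.5 123.  150.2] yaw -76.59 | shift [0.026 0.049 0.013] turn [ 2.000e-02 -8.379e+00  1.000e-03] | F [-1.4 -0.9 -1.7] T [-0.4    0.423  0.083] g 0.213 j6 1.43
```

Emit:
drive_tool(motion=[[[0, 0, -0.03], [0, 0.4, 0], 1], [[0, 0, 0], [0, 0.4, 0], 1]])

```text
time: 26.65
tool_pos: [0.5279, 0.1229, 0.1502]
tool_rot: [-0.539, 0.54, -0.457, 0.457]
contact_force: [-1.2, -0.5, -2.7]
gripper_width: 0.21
```

```bash
python3 -c "
from h import *
tgt(NT['n1'],-34.7,.149)"
```

```text
t26.65 pos [527.9 122.9 150.2] yaw -80.58 | shift [0.024 0.048 0.04 ] turn [ 1.400e-02 -9.176e+00  1.000e-03] | F [-1.2 -0.5 -2.7] T [-0.382  0.297  0.093] g 0.210 j6 1.50
```

Emit:
drive_tool(motion=[[[0, 0, 0], [0, 0.4, 0], 1], [[0, 0, 0], [0, 0.4, 0], 1]])

```text
time: 26.85
tool_pos: [0.5279, 0.123, 0.1502]
tool_rot: [-0.523, 0.524, -0.476, 0.476]
contact_force: [-1.6, -0.5, -2.7]
gripper_width: 0.207
```

```bash
python3 -c "
from h import *
tgt(NT['n1'],-34.7,.149)"
```

```text
t26.85 pos [527.9 123.  150.2] yaw -84.58 | shift [0.025 0.049 0.042] turn [ 0.015 -9.975 -0.   ] | F [-1.6 -0.5 -2.7] T [-0.31   0.292  0.121] g 0.207 j6 1.57
```

Emit:
drive_tool(motion=[[[0, 0, 0], [0, 0.4, 0], 1], [[0, 0, 0], [0, 0.3, 0], 1]])

```text
time: 27.05
tool_pos: [0.5279, 0.1231, 0.1502]
tool_rot: [-0.508, 0.509, -0.492, 0.491]
contact_force: [-1.5, -1.2, -1.8]
gripper_width: 0.208
```

```bash
python3 -c "
from h import *
tgt(NT['n1'],-34.7,.149)"
```

```text
t27.05 pos [527.9 123.1 150.2] yaw -88.06 | shift [0.025 0.048 0.044] turn [ 1.4000e-02 -1.0672e+01 -1.0000e-03] | F [-1.5 -1.2 -1.8] T [-0.302  0.437  0.223] g 0.208 j6 1.63
```

Emit:
drive_tool(motion=[[[0, 0, 0], [0, 0.3, 0], 1]])

```text
time: 27.15
tool_pos: [0.528, 0.1231, 0.1502]
tool_rot: [-0.502, 0.502, -0.498, 0.498]
contact_force: [-1.1, -1.0, -2.1]
gripper_width: 0.212
```

```bash
python3 -c "
from h import *
tgt(NT['n1'],-34.7,.149)"
```

```text
t27.15 pos [528.  123.1 150.2] yaw -89.57 | shift [0.024 0.049 0.041] turn [ 1.1000e-02 -1.0974e+01 -1.0000e-03] | F [-1.1 -1.  -2.1] T [-0.272  0.427  0.27 ] g 0.212 j6 1.66
```

Emit:
drive_tool(motion=[[[0, 0, 0], [0, -0.8, 0], 1], [[0, 0, 0], [0, -0.8, 0], 1], [[0, -0.5, 0], [0, 0, 0], 1], [[0, -0.8, 0], [0, 0, 0], 1], [[0, 0, 0], [0, -1, 0], 1], [[0, 0, 0], [0, -1, 0], 1], [[0, 0, 0], [0, -1, 0], 1], [[0, 0, 0], [0, -1, 0], 1], [[0, 0, 0], [0, -1, 0], 1], [[0, 0, 0], [0, -1, 0], 1], [[0, 0, 0], [0, -1, 0], 1], [[0, 0, 0], [0, -1, 0], 1]])

```text
time: 28.35
tool_pos: [0.5292, 0.1236, 0.1844]
tool_rot: [0.662, -0.661, 0.249, -0.251]
contact_force: [-0.0, -0.3, -2.6]
gripper_width: 0.212
```

```bash
python3 -c "
from h import *
tgt(NT['n0'],-42,.1825)"
```

```text
t28.35 pos [529.2 123.6 184.4] yaw -41.44 | shift [4.15  0.085 1.452] turn [-0.03   0.112  0.014] | F [-0.  -0.3 -2.6] T [ 0.026  0.05  -0.018] g 0.212 j6 0.82
```

Emit:
drive_tool(motion=[[[0.84, 0, 0.298], [0, 0, 0], 1], [[0.84, 0, 0.298], [0, 0, 0], 1], [[0.84, 0, 0.298], [0, 0, 0], 1], [[0.84, 0, 0.298], [0, 0, 0], 1], [[0.84, 0, 0.298], [0, 0.1, 0], 1], [[0, 0, 0], [0, 0, 0], 1], [[0, 0.5, 0], [0, 0, 0], 1], [[0, 0.35, 0], [0, 0, 0], 1], [[0, 0.2, 0], [0, 0, 0], 1], [[0, 0.15, 0], [0, 0, 0], 1], [[0, 0.1, 0], [0, 0, 0], 1], [[0, 0, 0], [0, 0, 0], 1]])

```text
time: 29.55
tool_pos: [0.6311, 0.0814, 0.1496]
tool_rot: [-0.66, 0.66, -0.254, 0.253]
contact_force: [-0.1, -1.1, -3.8]
gripper_width: 0.211
```

```bash
python3 -c "
from h import *
tgt(NT['n0'],-42.2,.149)"
```

```text
t29.55 pos [631.1  81.4 149.6] yaw -42.01 | shift [-0.023  0.025  0.02 ] turn [ 0.012  0.037 -0.007] | F [-0.1 -1.1 -3.8] T [-0.392 -0.063  0.009] g 0.211 j6 0.74
```

Seated cleanly. Turning 29°, then feeling on from there.

Emit:
drive_tool(motion=[[[-0.01, 0, 0], [0, 1, 0], 1], [[-0.007, 0, 0], [0, 1, 0], 1], [[-0.007, 0, 0], [0, 1, 0], 1], [[-0.007, 0, 0], [0, 1, 0], 1], [[-0.007, 0, 0], [0, 1, 0], 1], [[-0.005, 0, 0], [0, 0.8, 0], 1]])

```text
time: 30.15
tool_pos: [0.6305, 0.0819, 0.15]
tool_rot: [-0.574, 0.576, -0.412, 0.411]
contact_force: [-0.9, -2.6, -2.6]
gripper_width: 0.209
```

```bash
python3 -c "
from h import *
tgt(NT['n0'],-42.2,.149)"
```

```text
t30.15 pos [630.5  81.9 150. ] yaw -71.18 | shift [-0.004  0.041  0.024] turn [ 2.200e-02 -5.797e+00  2.000e-03] | F [-0.9 -2.6 -2.6] T [-0.588  0.223  0.06 ] g 0.209 j6 1.26
```

Emit:
drive_tool(motion=[[[0.03, 0, 0], [0, 0.5, 0], 1], [[0, 0, 0], [0, 0.5, 0], 1]])

```text
time: 30.35
tool_pos: [0.6305, 0.0815, 0.15]
tool_rot: [-0.556, 0.557, -0.436, 0.435]
contact_force: [-1.6, -1.6, -3.0]
gripper_width: 0.208
```

```bash
python3 -c "
from h import *
tgt(NT['n0'],-42.2,.149)"
```

```text
t30.35 pos [630.5  81.5 150. ] yaw -76.11 | shift [-0.021  0.041  0.025] turn [ 0.021 -6.782 -0.009] | F [-1.6 -1.6 -3. ] T [-0.303  0.285  0.112] g 0.208 j6 1.34
```

Emit:
drive_tool(motion=[[[0, 0, -0.02], [0, 0.5, 0], 1], [[0, 0, 0], [0, 0.5, 0], 1]])

```text
time: 30.55
tool_pos: [0.6301, 0.0815, 0.15]
tool_rot: [-0.537, 0.538, -0.46, 0.459]
contact_force: [-0.7, -0.3, -2.4]
gripper_width: 0.212
```

```bash
python3 -c "
from h import *
tgt(NT['n0'],-42.2,.149)"
```

```text
t30.55 pos [630.1  81.5 150. ] yaw -81.09 | shift [-0.019  0.041  0.041] turn [ 0.018 -7.778 -0.009] | F [-0.7 -0.3 -2.4] T [-0.267  0.233  0.241] g 0.212 j6 1.43
```

Emit:
drive_tool(motion=[[[0, 0, 0], [0, 0.2, 0], 1], [[0, 0, 0], [0, 0, 0], 1]])

```text
time: 30.75
tool_pos: [0.6302, 0.0816, 0.15]
tool_rot: [-0.533, 0.534, -0.464, 0.463]
contact_force: [-1.5, -1.4, -3.3]
gripper_width: 0.213
```

```bash
python3 -c "
from h import *
tgt(NT['n0'],-42.2,.149)"
```

```text
t30.75 pos [630.2  81.6 150. ] yaw -81.97 | shift [-0.019  0.04   0.033] turn [ 1.400e-02 -7.955e+00 -7.000e-03] | F [-1.5 -1.4 -3.3] T [-0.295  0.319  0.267] g 0.213 j6 1.44
```

Emit:
drive_tool(motion=[[[0, 0, 0], [0, -0.8, 0], 1], [[0, 0, 0], [0, -0.8, 0], 1], [[0, -0.5, 0], [0, 0, 0], 1], [[0, -0.8, 0], [0, 0, 0], 1], [[0, 0, 0], [0, -1, 0], 1], [[0, 0, 0], [0, -1, 0], 1], [[0, 0, 0], [0, -1, 0], 1], [[0, 0, 0], [0, -1, 0], 1], [[0, 0, 0], [0, -1, 0], 1], [[0, 0, 0], [0, -1, 0], 1], [[0, 0, 0], [0, -0.9, 0], 1], [[0, 0, 0], [0, 0, 0], 1]])

```text
time: 31.95
tool_pos: [0.6314, 0.0819, 0.1843]
tool_rot: [0.666, -0.665, 0.239, -0.24]
contact_force: [-0.2, -0.2, -2.2]
gripper_width: 0.21
```

```bash
python3 -c "
from h import *
tgt(NT['n2'],-39.5,.1825)
img,w=wrist('w7')
for c in [(.5902,-.021),(.487,.021),(.5285,.1235)]: print(nut(img,w,c))
" 2>/dev/null
```

```text
t31.95 pos [631.4  81.9 184.3] yaw -39.59 | shift [-2.891  0.058 -5.573] turn [-0.023 -0.017  0.013] | F [-0.2 -0.2 -2.2] T [-0.01  -0.025 -0.012] g 0.210 j6 0.70
None
None
[527.8 122.8 -99. ]
```

Emit:
drive_tool(motion=[[[-0.473, 0, -0.922], [0, 0, 0], 1], [[-0.473, 0, -0.922], [0, 0, 0], 1], [[-0.473, 0, -0.922], [0, 0, 0], 1], [[-0.473, 0, -0.922], [0, 0, 0], 1], [[-0.473, 0, -0.922], [0, 0, 0], 1], [[-0.473, 0, -0.922], [0, 0, 0], 1], [[0, 0, 0], [0, 0, 0], 1], [[0, 0.5, 0], [0, 0, 0], 1], [[0, 0.35, 0], [0, 0, 0], 1], [[0, 0.2, 0], [0, 0, 0], 1], [[0, 0.15, 0], [0, 0, 0], 1], [[0, 0.12, 0], [0, 0, 0], 1]])

```text
time: 33.2
tool_pos: [0.488, 0.02, 0.1491]
tool_rot: [-0.665, 0.666, -0.239, 0.239]
contact_force: [-0.1, -0.7, -2.6]
gripper_width: 0.208
```

```bash
python3 -c "
from h import *
tgt(NT['n2'],-39.5,.149)
img,w=wrist('w8')
for c in [(.5902,-.021),(.6315,.082),(.5285,.1235)]: print(nut(img,w,c))
" 2>/dev/null
```

```text
t33.20 pos [488.   20.  149.1] yaw -39.51 | shift [-0.048  0.002 -0.009] turn [ 0.011 -0.001 -0.009] | F [-0.1 -0.7 -2.6] T [-0.198  0.16  -0.009] g 0.208 j6 0.58
[ 589.9  -21.2 -108.1]
[631.2  81.8 -98. ]
[ 528.5  123.1 -103.3]
```

Emit:
drive_tool(motion=[[[-0.01, 0, 0], [0, 1, 0], 1], [[-0.007, 0, 0], [0, 1, 0], 1], [[-0.007, 0, 0], [0, 1, 0], 1], [[-0.007, 0, 0], [0, 1, 0], 1], [[-0.007, 0, 0], [0, 1, 0], 1], [[-0.005, 0, 0], [0, 0.6, 0], 1]])

```text
time: 33.85
tool_pos: [0.487, 0.0204, 0.1494]
tool_rot: [-0.587, 0.588, -0.394, 0.393]
contact_force: [-0.4, -1.2, -3.7]
gripper_width: 0.215
```

```bash
python3 -c "
from h import *
tgt(NT['n2'],-39.5,.149)"
```

```text
t33.85 pos [487.   20.4 149.4] yaw -67.66 | shift [-0.006  0.015  0.001] turn [ 0.019 -5.632  0.   ] | F [-0.4 -1.2 -3.7] T [-0.451  0.214  0.084] g 0.215 j6 1.07
```

Emit:
drive_tool(motion=[[[0, 0, 0], [0, 0.5, 0], 1], [[0, 0, 0], [0, 0.5, 0], 1]])

```text
time: 34.05
tool_pos: [0.4869, 0.0205, 0.1494]
tool_rot: [-0.569, 0.57, -0.419, 0.418]
contact_force: [-1.1, -1.5, -2.9]
gripper_width: 0.212
```

```bash
python3 -c "
from h import *
tgt(NT['n2'],-39.5,.149)"
```

```text
t34.05 pos [486.9  20.5 149.4] yaw -72.61 | shift [-0.003  0.014  0.003] turn [ 2.100e-02 -6.622e+00 -3.000e-03] | F [-1.1 -1.5 -2.9] T [-0.401  0.3    0.087] g 0.212 j6 1.16
```

Emit:
drive_tool(motion=[[[0, 0, -0.015], [0, 0.5, 0], 1], [[0, 0, 0], [0, 0.5, 0], 1]])

```text
time: 34.25
tool_pos: [0.4866, 0.0205, 0.1493]
tool_rot: [-0.551, 0.552, -0.443, 0.443]
contact_force: [-1.0, 0.0, -3.0]
gripper_width: 0.211
```

```bash
python3 -c "
from h import *
tgt(NT['n2'],-39.5,.149)"
```

```text
t34.25 pos [486.6  20.5 149.3] yaw -77.61 | shift [-0.     0.013  0.016] turn [ 1.800e-02 -7.621e+00 -4.000e-03] | F [-1.  0. -3.] T [-0.324  0.184  0.115] g 0.211 j6 1.24
```

Emit:
drive_tool(motion=[[[0, 0, 0], [0, 0.5, 0], 1], [[0, 0, 0], [0, 0.4, 0], 1]])

```text
time: 34.45
tool_pos: [0.4865, 0.0206, 0.1494]
tool_rot: [-0.533, 0.534, -0.465, 0.464]
contact_force: [-0.5, -0.8, -2.7]
gripper_width: 0.213
```

```bash
python3 -c "
from h import *
tgt(NT['n2'],-39.5,.149)"
```

```text
t34.45 pos [486.5  20.6 149.4] yaw -82.09 | shift [0.001 0.014 0.017] turn [ 1.900e-02 -8.518e+00 -5.000e-03] | F [-0.5 -0.8 -2.7] T [-0.286  0.246  0.114] g 0.213 j6 1.32
```

Emit:
drive_tool(motion=[[[0, 0, 0], [0, 0.5, 0], 1], [[0, 0, 0], [0, 0.4, 0], 1]])

```text
time: 34.65
tool_pos: [0.4865, 0.0206, 0.1494]
tool_rot: [-0.514, 0.515, -0.485, 0.484]
contact_force: [-0.8, -0.7, -2.6]
gripper_width: 0.21
```

```bash
python3 -c "
from h import *
tgt(NT['n2'],-39.5,.149)"
```

```text
t34.65 pos [486.5  20.6 149.4] yaw -86.56 | shift [0.002 0.014 0.019] turn [ 2.100e-02 -9.413e+00 -6.000e-03] | F [-0.8 -0.7 -2.6] T [-0.279  0.279  0.248] g 0.210 j6 1.40
```

Emit:
drive_tool(motion=[[[0, 0, 0], [0, 0.2, 0], 1], [[0, 0, 0], [0, 0, 0], 1]])

```text
time: 34.85
tool_pos: [0.4866, 0.0206, 0.1494]
tool_rot: [-0.51, 0.511, -0.489, 0.489]
contact_force: [-1.4, -0.6, -4.0]
gripper_width: 0.21
```

```bash
python3 -c "
from h import *
tgt(NT['n2'],-39.5,.149)"
```

```text
t34.85 pos [486.6  20.6 149.4] yaw -87.47 | shift [0.003 0.015 0.016] turn [ 1.600e-02 -9.595e+00 -5.000e-03] | F [-1.4 -0.6 -4. ] T [-0.324  0.36   0.328] g 0.210 j6 1.42
```

Emit:
drive_tool(motion=[[[0, 0, 0], [0, -0.8, 0], 1], [[0, 0, 0], [0, -0.8, 0], 1], [[0, -0.5, 0], [0, 0, 0], 1], [[0, -1, 0], [0, 0, 0], 1], [[0, 0, 0], [0, -0.8, 0], 1], [[0, 0, 0], [0, 0, 0], 1]])

```text
time: 35.45
tool_pos: [0.4884, 0.0208, 0.1899]
tool_rot: [0.56, -0.558, 0.432, -0.434]
contact_force: [-0.4, 0.0, -3.3]
gripper_width: 0.21
```

```bash
python3 -c "
from h import *
tgt((.4536,-.241),yaw(),.103)"
```

```text
t35.45 pos [488.4  20.8 189.9] yaw -75.59 | shift [ 9.795  3.467 -4.053] turn [-0.049  0.     0.008] | F [-0.4  0.  -3.3] T [ 0.003 -0.019 -0.014] g 0.210 j6 1.21
```

All four nuts are home: peak torques were 0.275, 0.27, 0.267 and 0.328 N m. Now back to the cup.

Emit:
drive_tool(motion=[[[0.89, 0, -0.368], [0, 0, 0], 1], [[0.89, 0, -0.368], [0, 0, 0], 1], [[0.89, 0, -0.368], [0, 0, 0], 1], [[0.89, 0, -0.368], [0, 0, 0], 1], [[0.89, 0, -0.368], [0, 0, 0], 1], [[0.89, 0, -0.368], [0, 0, 0], 1], [[0.89, 0, -0.368], [0, 0, 0], 1], [[0.89, 0, -0.368], [0, 0, 0], 1], [[0.89, 0, -0.368], [0, 0, 0], 1], [[0.89, 0, -0.368], [0, 0, 0], 1], [[0.89, 0, -0.368], [0, 0, 0], 1], [[0, 0, 0], [0, 0, 0], 1]])

```text
time: 36.65
tool_pos: [0.4499, -0.2437, 0.1875]
tool_rot: [-0.558, 0.558, -0.434, 0.435]
contact_force: [-0.3, -0.0, -2.3]
gripper_width: 0.215
```

```bash
python3 -c "
from h import *
tgt((.4536,-.241),yaw(),.103)
img,w=wrist('w9')
cv2.imwrite('pics/w9c.png',cv2.resize(img[0:300,100:420],None,fx=1.8,fy=1.8,interpolation=cv2.INTER_CUBIC))
"
```

```text
t36.65 pos [ 449.9 -243.7  187.5] yaw -75.83 | shift [-0.072  3.379  0.087] turn [ 0.    -0.     0.006] | F [-0.3 -0.  -2.3] T [ 0.005  0.014 -0.033] g 0.215 j6 0.68
```

View pics/w9c.png

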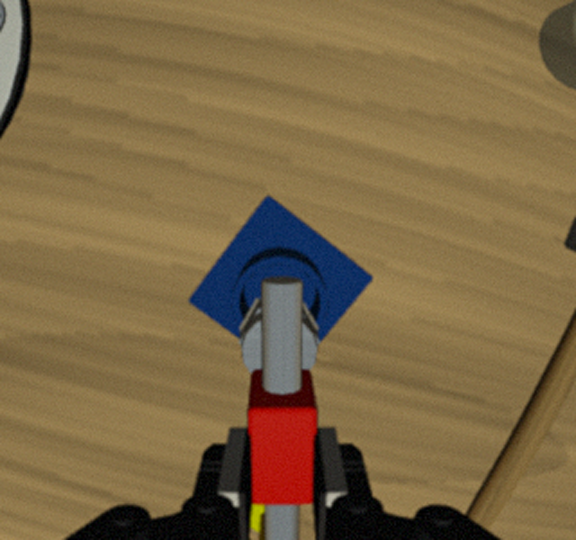

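The socket at (281,340) is in line with the cup at (281,290), and perspective explains the offset. Going down.

Emit:
drive_tool(motion=[[[-0.06, 0, 0.08], [0, 0, 0], 1], [[0, 0.8, 0], [0, 0, 0], 1], [[0, 0.8, 0], [0, 0, 0], 1], [[0, 0.6, 0], [0, 0, 0], 1], [[0, 0.5, 0], [0, 0, 0], 1], [[0, 0.4, 0], [0, 0, 0], 1], [[0, 0.2, 0], [0, 0, 0], 1], [[0, 0, 0], [0, 0, 0], 1]])

```text
time: 37.5
tool_pos: [0.4512, -0.239, 0.1037]
tool_rot: [0.559, -0.559, 0.434, -0.432]
contact_force: [-0.3, 0.4, -2.3]
gripper_width: 0.211
```

```bash
python3 -c "
from h import *
tgt((.4536,-.241),yaw(),.102)"
```

```text
t37.50 pos [ 451.2 -239.   103.7] yaw -75.51 | shift [ 0.101  0.067 -0.012] turn [ 0.014  0.    -0.021] | F [-0.3  0.4 -2.3] T [-0.013  0.056 -0.021] g 0.211 j6 0.68
```

Emit:
drive_tool(motion=[[[0.06, 0.05, 0], [0, 0, 0], 1], [[0, 0.02, 0], [0, 0, 0], 1], [[0, 0, 0], [0, 0, 0], 1], [[0, 0, 0], [0, 0, 0], 0.3], [[0, 0, 0], [0, 0, 0], -0.3], [[0, 0, 0], [0, 0, 0], -1], [[0, 0, 0], [0, 0, 0], -1], [[0, 0, 0], [0, 0, 0], -1]])

```text
time: 38.3
tool_pos: [0.4523, -0.2412, 0.1033]
tool_rot: [0.559, -0.559, 0.433, -0.433]
contact_force: [1.0, 0.6, 0.5]
gripper_width: 0.992
```

Emit:
drive_tool(motion=[[[0, -0.5, 0], [0, 0, 0], -1], [[0, -1, 0], [0, 0, 0], -1], [[0, -1, 0], [0, 0, 0], -1], [[0, -1, 0], [0, 0, 0], -1], [[0, -1, 0], [0, 0, 0], -1], [[0, -1, 0], [0, 0, 0], -1], [[0, 0, 0], [0, 0, 0], -1]])

```text
time: 39.0
tool_pos: [0.4541, -0.2425, 0.2464]
tool_rot: [0.559, -0.559, 0.43, -0.436]
contact_force: [0.7, -0.3, 0.4]
gripper_width: 1.001
```

```bash
python3 -c "
from h import *
tgt((.4536,-.241),yaw(),.102)
img,w=wrist('w10');f=manip.grab_frame('side')
for c in [(.5902,-.021),(.6315,.082),(.5285,.1235),(.487,.021)]: print(nut(img,w,c))
cv2.imwrite('pics/end.png',np.hstack([cv2.resize(img[0:300],None,fx=.8,fy=.8),cv2.resize(f['img'][150:350,100:370],(324,240))]))
" 2>/dev/null
```

```text
t39.00 pos [ 454.1 -242.5  246.4] yaw -75.51 | shift [-0.103  5.776 -0.122] turn [-0.066  0.     0.081] | F [ 0.7 -0.3  0.4] T [-0.01  -0.01   0.039] g 1.001 j6 0.68
[ 589.4  -19.6 -106.1]
None
[ 527.8  124.7 -101.6]
[ 486.9   21.3 -100.7]
```

View pics/end.png

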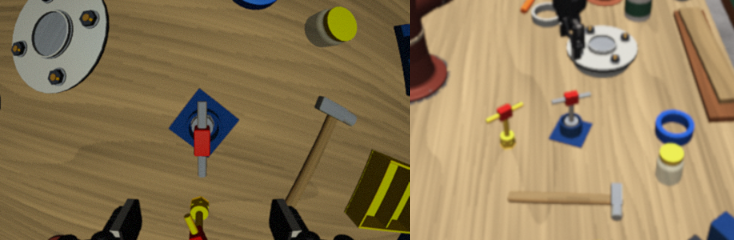

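```bash
python3 -c "
from h import *
print(manip.job_done())"
```

```text
the job is handed in; nothing more can be done
None
```

The four nuts were tightened in cross order in two rounds, the wrench is back upright in its blue cup, and the job is handed in at about 39 s of the 72 s allowed.

- **First round:** each nut got about an eighth of a turn. The camera showed roughly 42 to 44° on the three nuts I could see. The fourth was not seen then, but the wrench angle implied about 44°.
- **Second round:** I went in the same order and stopped each nut where the torque rose above the running friction of about 0.1 N m. The peaks were 0.275, 0.27, 0.267 and 0.328 N m, all well below the 0.6 N m that spoils a stud.
- **Last checks:** the nut dashes read about 83, 78, 70 and 75° of total turn, within what the unknown starting angles and stops allow. The 70° nut was measured just before the wrench was put away, because it was out of view in the final picture.
- **Disagreements:** one dash reading of the second nut, taken at a slant, was about 8° off what I expected. Clearer views later put it within about 4 to 5° of expectation. The cameras disagreed by about 3 mm in y, which I settled by feeling for each nut's seat.
- **Bench:** the final views show the wrench upright, the gripper open and clear of everything, and no bystander in view out of place. The paint tin, spool and screwdriver were mostly outside those crops, but the arm did not go near them.

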